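Tamp the slate bed of a jewellery display tray level

TASK

Three of the slate chips in the display tray have ridden up against its sides. Pick up the wooden tamper by its handle and press them down with it, sliding the tamper towards the side a chip leans on if it jams, until all nine lie flat on the tray floor in one level bed, and give the level bed one steady push of about a kilogram (10 N) to finish; slate cracks if you lean on it too hard, so feel for it, and do not touch the chips with the gripper. Then stand the tamper upright back on its cork mat, let go, and leave the display hand, the bead jar and the bead dish as they are.

Things in the scene. Friction and masses are not known exactly. Their poses are not given: they have to be found in the camera images.
- tray: Square open display tray of pale wood, fixed. Outside 150 x 150 mm, 50 mm high; walls 9 mm; inside 132 x 132 mm; inner floor 8 mm above its underside. Origin: centre of its underside, on the table; x and y run along its sides, z up. It stands at any yaw. Holds nine slate chips.
- mat: Cork mat, 160 x 160 x 6 mm, fixed to the table: the tamper's place. Origin: centre of its underside; z up.
- tamper_handle (a point): Point to grip on the wooden tamper's handle, 85 mm above the tamper's flat underside, 25 mm below the handle's top. The handle is square, 26 x 26 mm, upright on the middle of a dark, rubber-soled square foot plate 76 x 76 x 14 mm; handle faces and plate edges lie along this point's x and y; z is up the handle. About 0.3 kg. Starts standing on the cork mat.
- tamper_foot (a point): Centre of the flat underside of the tamper's foot plate (76 x 76 mm); axes as tamper_handle. Slate does not give: a plate landing on it faster than about 10 mm/s already strikes with over 20 N.
- display_hand: White ceramic display hand standing upright on a round foot (86 mm across, 230 mm tall). Leave alone. Origin: centre of its underside.
- bead_jar: Clear jar of beads with a red lid, 70 mm across, 87 mm tall. Leave alone. Origin: centre of its underside.
- bead_dish: Blue dish with four large painted beads, 104 mm across, 37 mm tall. Leave alone. Origin: centre of its underside.
- chip1: Loose grey slate chip, 40 mm (its x) by 38 mm (its y), 11 to 14 mm thick. Origin: its centre; z normal to its large faces. Starts ridden up, leaning at 45 to 52 degrees: lower edge on the tray floor, upper edge against a side; its z axis points up and away from that side. Friction about 0.6: it may jam under a straight push and then needs the tamper slid towards that side. Cracks if the tamper presses it with over 30 N.
- chip2: Loose grey slate chip, 40 mm (its x) by 38 mm (its y), 11 to 14 mm thick. Origin: its centre; z normal to its large faces. Starts ridden up, leaning at 45 to 52 degrees: lower edge on the tray floor, upper edge against a side; its z axis points up and away from that side. Friction about 0.6: it may jam under a straight push and then needs the tamper slid towards that side. Cracks if the tamper presses it with over 30 N.
- chip3: Loose grey slate chip, 40 mm (its x) by 38 mm (its y), 11 to 14 mm thick. Origin: its centre; z normal to its large faces. Starts ridden up, leaning at 45 to 52 degrees: lower edge on the tray floor, upper edge against a side; its z axis points up and away from that side. Friction about 0.6: it may jam under a straight push and then needs the tamper slid towards that side. Cracks if the tamper presses it with over 30 N.
- chip4: Loose grey slate chip, 40 mm (its x) by 38 mm (its y), 11 to 14 mm thick. Origin: its centre; z normal to its large faces. Starts flat. Cracks if the tamper presses it with over 30 N.
- chip5: Loose grey slate chip, 40 mm (its x) by 38 mm (its y), 11 to 14 mm thick. Origin: its centre; z normal to its large faces. Starts flat. Cracks if the tamper presses it with over 30 N.
- chip6: Loose grey slate chip, 40 mm (its x) by 38 mm (its y), 11 to 14 mm thick. Origin: its centre; z normal to its large faces. Starts flat. Cracks if the tamper presses it with over 30 N.
- chip7: Loose grey slate chip, 40 mm (its x) by 38 mm (its y), 11 to 14 mm thick. Origin: its centre; z normal to its large faces. Starts flat. Cracks if the tamper presses it with over 30 N.
- chip8: Loose grey slate chip, 40 mm (its x) by 38 mm (its y), 11 to 14 mm thick. Origin: its centre; z normal to its large faces. Starts flat. Cracks if the tamper presses it with over 30 N.
- chip9: Loose grey slate chip, 40 mm (its x) by 38 mm (its y), 11 to 14 mm thick. Origin: its centre; z normal to its large faces. Starts flat. Cracks if the tamper presses it with over 30 N.
Mind the look-alikes: they are no part of the job. What is shaped like the chip8 but pink or red is not meant. What is shaped like the chip5 but blue is not meant.

How it is judged:
On the way, in this order (a step that is already met when the one before it is completed fails the run):
1. the tamper is held, lifted off its mat (contact force between the fingers and tamper above 2 N and z of tamper_foot in the frame of mat above 0.03 m), for 0.1 s.
2. all nine chips lie flat on the tray floor and the held tamper pushes down on them, with more than 9.5 N in all on the tray (the chips' own weight is 4.3 N of it), for 0.2 s (angle between the z axis of each of chip1, chip2, chip3, chip4, chip5, chip6, chip7, chip8, chip9 and the z axis of tray, either way round below 0.12 rad and z of chip1 in the frame of tray between 0.0125 and 0.0175 m and z of chip2 in the frame of tray between 0.0125 and 0.0175 m and z of chip3 in the frame of tray between 0.0125 and 0.0175 m and z of chip4 in the frame of tray between 0.0125 and 0.0175 m and z of chip5 in the frame of tray between 0.0125 and 0.0175 m and z of chip6 in the frame of tray between 0.0125 and 0.0175 m and z of chip7 in the frame of tray between 0.0125 and 0.0175 m and z of chip8 in the frame of tray between 0.0125 and 0.0175 m and z of chip9 in the frame of tray between 0.0125 and 0.0175 m and contact force between the fingers and tamper above 2 N and contact force between tray and anything else above 9.5 N and (contact force between tamper and chip1 above 2 N or contact force between tamper and chip2 above 2 N or contact force between tamper and chip3 above 2 N or contact force between tamper and chip4 above 2 N or contact force between tamper and chip5 above 2 N or contact force between tamper and chip6 above 2 N or contact force between tamper and chip7 above 2 N or contact force between tamper and chip8 above 2 N or contact force between tamper and chip9 above 2 N)), for 0.2 s.
At the end, for the whole second after the job is handed in: All nine chips lie on the tray floor within 0.12 rad of flat, either face up, the centre of each 4.5 to 9.5 mm above the floor, and the tamper stands at rest and released on the cork mat, upright within 0.08 rad, its centre within 50 mm of the mat's centre along each of the mat's sides (angle between the z axis of each of chip1, chip2, chip3, chip4, chip5, chip6, chip7, chip8, chip9 and the z axis of tray, either way round below 0.12 rad and z of chip1 in the frame of tray between 0.0125 and 0.0175 m and z of chip2 in the frame of tray between 0.0125 and 0.0175 m and z of chip3 in the frame of tray between 0.0125 and 0.0175 m and z of chip4 in the frame of tray between 0.0125 and 0.0175 m and z of chip5 in the frame of tray between 0.0125 and 0.0175 m and z of chip6 in the frame of tray between 0.0125 and 0.0175 m and z of chip7 in the frame of tray between 0.0125 and 0.0175 m and z of chip8 in the frame of tray between 0.0125 and 0.0175 m and z of chip9 in the frame of tray between 0.0125 and 0.0175 m and angle between tamper_foot's own z axis and vertical below 0.08 rad and z of tamper_foot in the frame of mat between 0.003 and 0.0085 m and x of tamper_foot in the frame of mat between -0.05 and 0.05 m and y of tamper_foot in the frame of mat between -0.05 and 0.05 m and linear speed of tamper below 0.02 m/s); the robot touches nothing.
It fails at once if a slate chip is pressed by the tamper with more than 30 N (it cracks) (contact force between tamper and chip1 above 30 N or contact force between tamper and chip2 above 30 N or contact force between tamper and chip3 above 30 N or contact force between tamper and chip4 above 30 N or contact force between tamper and chip5 above 30 N or contact force between tamper and chip6 above 30 N or contact force between tamper and chip7 above 30 N or contact force between tamper and chip8 above 30 N or contact force between tamper and chip9 above 30 N).
It fails at once if the gripper or arm touches a chip (contact force between any of the fingers, the arm and chip1 above 0.5 N or contact force between any of the fingers, the arm and chip2 above 0.5 N or contact force between any of the fingers, the arm and chip3 above 0.5 N or contact force between any of the fingers, the arm and chip4 above 0.5 N or contact force between any of the fingers, the arm and chip5 above 0.5 N or contact force between any of the fingers, the arm and chip6 above 0.5 N or contact force between any of the fingers, the arm and chip7 above 0.5 N or contact force between any of the fingers, the arm and chip8 above 0.5 N or contact force between any of the fingers, the arm and chip9 above 0.5 N).
It fails at once if the display hand, bead jar or bead dish is moved more than 15 mm (distance of any of display_hand, bead_jar, bead_dish from where it was at the start of the episode above 0.015 m).
It also fails if it takes over 72 s, if anything falls off the work surface, if the arm or the gripper's body presses on something with over 40 N, if the wrist force passes 120 N, or if a joint passes its speed limit or range.

ROBOT

A 6-joint arm with a two-finger parallel gripper is mounted at the origin on the work surface. World frame = base frame: x ahead of the robot, y to its left, z up, the work surface at z = 0. Lengths are in m, angles in rad, forces in N, time in s.
With the tool pointing down it reaches from about 0.4 to 0.925 m from the base axis. Payload 12.5 kg.
Tool frame: the origin (TCP) lies midway between the tips of the shut fingers; the grasp point (between the pads) lies 19 mm behind it; x points along the fingers, z is the direction in which the jaws open and shut, and the axes are right-handed (so a half turn about x gives the same grasp; the last joint's range is limited). The gripper opens to 95 mm and grips with 3 to 60 N. Pads are 20 mm wide; open, the fingers measure 119 mm over their backs; the gripper's body (75 mm by 180 mm) begins 59 mm behind the grasp point.
Start: joints at [1.112, 0.491, 1.559, -0, 1.092, -0.106], TCP at [0.216, 0.587, 0.185] pointing down, gripper open.
Joint ranges: [-3.1, 3.1], [-0.84, 2.19], [0.05, 2.79], [-1.13, 4.28], [0.06, 2.93], [-2.69, 2.69]. Speed limits (rad/s): [2.22, 2.22, 2.79, 3.14, 3.14, 3.14].

INTERFACE

Orientations are given as a unit quaternion [w, x, y, z].
In Python, from rig import sense, capture, job_done gives the robot as it stands.
- The arm moves only by the shell command python3 -m inch 'ROWS'. ROWS is JSON, a list of rows, each a list of 7 numbers: the shift along the tool's x, y, z in m, then the turn, a rotation vector about the tool's x, y, z in rad, then the gripper command: -1 is shut, 1 is fully open, values between are in proportion. A call has 1 to 5 rows; each row shifts and turns the pose as measured when the row begins, along the tool's axes as they then stand; what a row does not reach is not made up. A row lasts 1/10 s, in which the tool goes at most 50 mm and 8.59 degrees, less where a joint would pass 70% of its speed; a pose out of reach is approached as far as the arm can. A call with a gripper value outside its range is refused whole. The fingers move at their own pace and stop on an object; the grip force is fixed at half the most. Time passes only in rows, so rows that do not move let the fingers close. It gives the time, the measured TCP pose, the force and the opening at its end, in the units of the state.
- sense(): the state, without advancing time (a new reading comes with each control period).
- capture(name): name is "scene" or "top" or "wrist"; returns a dict with "color" (480x640x3 uint8, red, green, blue), "mtx" (3x3 intrinsics, pixels), "R" (3x3) and "t" (3): a world point X has camera coordinates R X + t. Camera axes: x right, y down, z forward; pixel columns grow to the right and rows downward; lengths in m; the calibration is good to about 2 mm. The wrist camera is an equidistant fisheye: a pixel r from the principal point sees the ray r / f radians off the axis. A picture is of the moment at which its call begins. There is no depth.
- job_done(): hands the job in, once; it reports no verdict.
The state is a dict: "time": time; "joint_positions": joint angles; "joint_velocities": joint speeds; "joint_efforts": joint torques, N m; "ee_pos": TCP position; "eef_rot": TCP orientation; "ft_force": force on the tool from outside, world axes, zero at the start; "moment": the same for the moment, N m; "gripper_width": finger opening in m.
Only numpy, scipy, OpenCV 4.12 (cv2) and the standard library are available. Lean on these libraries where they do the work, as an engineer would, in place of code of your own. Each camera call takes 0.05 s, during which the arm holds its last target.

## Working session

There is one attempt and no reset: what is moved stays moved. The work goes in short steps, Python scripts to look and compute and a shell command to move; the robot and the scene stay as the last step left them, time stands still between calls to the robot, and variables do not carry over. Pictures are saved under pics/ and viewed, and the job is handed in when it is done.

```bash
ls; mkdir -p pics; python3 - <<'E'
from rig import sense,capture
import cv2
for n in ["scene","top","wrist"]:
    c=capture(n); cv2.imwrite(f"pics/{n}0.png",c["color"][:,:,::-1]); print(n,c["mtx"].tolist(),c["R"].round(4).tolist(),c["t"].round(4).tolist())
s=sense()
print({k:(v if isinstance(v,float) else [round(float(x),4) for x in v] if hasattr(v,'__len__') else v) for k,v in s.items()})
E
```

```text
pics
scene [[445.5026484470155, 0.0, 315.70647493864766], [0.0, 445.5026484470155, 247.0547735878981], [0.0, 0.0, 1.0]] [[-0.1313, 0.9913, 0.0021], [0.8024, 0.1076, -0.587], [-0.5821, -0.0754, -0.8096]] [0.0776, -0.4149, 1.2313]
top [[494.5129029803501, 0.0, 320.1325146460756], [0.0, 494.5129029803501, 246.07586507146647], [0.0, 0.0, 1.0]] [[-0.017, -0.9997, -0.0155], [-0.9873, 0.0192, -0.1576], [0.1578, 0.0127, -0.9874]] [0.0119, 0.5771, 0.8782]
wrist [[371.64829954431775, 0.0, 322.8393862571438], [0.0, 371.64829954431775, 240.33079259700582], [0.0, 0.0, 1.0]] [[0.3449, 0.9386, -0.0013], [0.9056, -0.3324, 0.2633], [0.2467, -0.092, -0.9647]] [-0.6254, -0.0298, 0.3906]
{'time': 0.15, 'joint_positions': [1.1124, 0.4914, 1.5593, -0.0, 1.0917, -0.1056], 'joint_velocities': [0.0007, -0.0006, -0.0017, 0.0011, -0.0007, -0.0], 'joint_efforts': [0.0013, -61.2897, -25.8276, 0.0692, 0.0474, -0.0001], 'ee_pos': [0.2158, 0.5863, 0.1843], 'eef_rot': [0.5797, -0.4046, 0.5802, 0.4043], 'ft_force': [-0.2625, 0.7236, 0.0908], 'moment': [0.0311, -0.0113, 0.0273], 'gripper_width': 0.09517108440328637}
```

View pics/scene0.png

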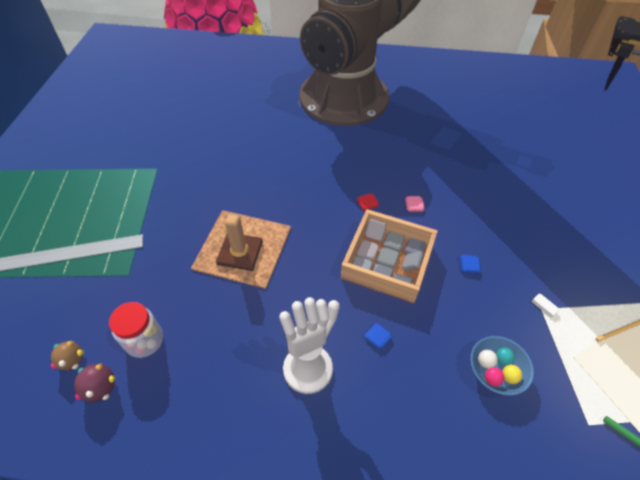

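View pics/top0.png

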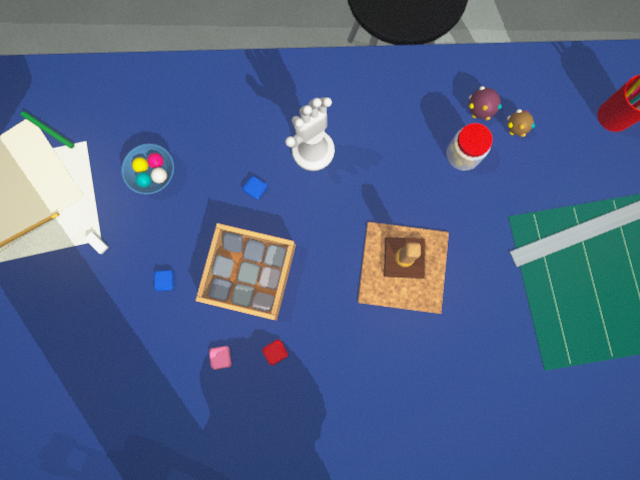

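View pics/wrist0.png

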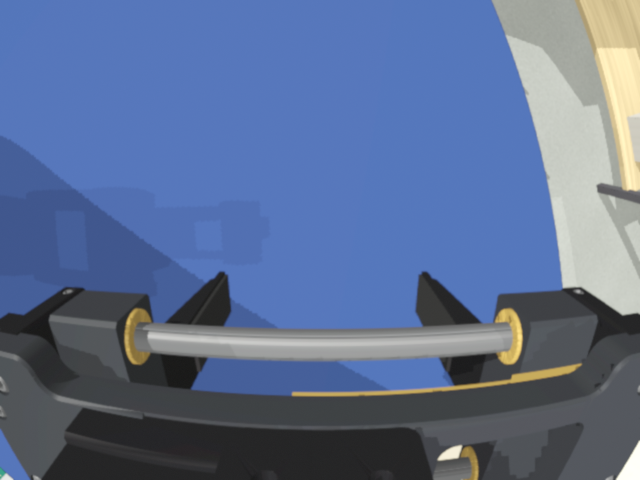

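The top view shows the tray near (246,272), the tamper on the mat (404,260), the display hand (313,150), the bead jar (470,145) and the bead dish (148,168). Look-alikes: pink block at (220,357), red block at (275,352), and blue blocks at (255,187) and (164,281). The grey chips inside the tray are the ones meant, and the only tamper is at (405,257).

```bash
cat > h.py <<'E'
from rig import sense,capture
import cv2,numpy as np
from scipy.spatial.transform import Rotation as Ro
def ray(c,u,v,z):
    K,R,t=c["mtx"],np.array(c["R"]),np.array(c["t"])
    o=-R.T@t; d=R.T@np.linalg.inv(np.array(K))@np.array([u,v,1.]); return o+d*(z-o[2])/d[2]
def proj(c,X):
    p=np.array(c["R"])@np.array(X)+np.array(c["t"]); q=np.array(c["mtx"])@p; return q[:2]/q[2]
def rot(s): w,x,y,z=s["eef_rot"]; return Ro.from_quat([x,y,z,w])
def crop(n,name,x0,y0,x1,y1,k):
    c=capture(n); im=cv2.resize(c["color"][y0:y1,x0:x1,::-1],None,fx=k,fy=k,interpolation=cv2.INTER_CUBIC); cv2.imwrite("pics/"+name,im); return c
def tool(dw): return rot(sense()).inv().apply(dw)
E
python3 - <<'E'
from h import *
c=capture("top"); s=capture("scene")
a=c["color"][215:325,190:455,::-1]; cv2.imwrite("pics/t1.png",cv2.resize(a,None,fx=3,fy=3,interpolation=2))
b=s["color"][195:305,185:445,::-1]; cv2.imwrite("pics/s1.png",cv2.resize(b,None,fx=3,fy=3,interpolation=2))
print(rot(sense()).as_matrix().round(3))
E
```

```text
[[-0.    -0.938  0.346]
 [-0.     0.346  0.938]
 [-1.     0.    -0.   ]]
```

View pics/t1.png

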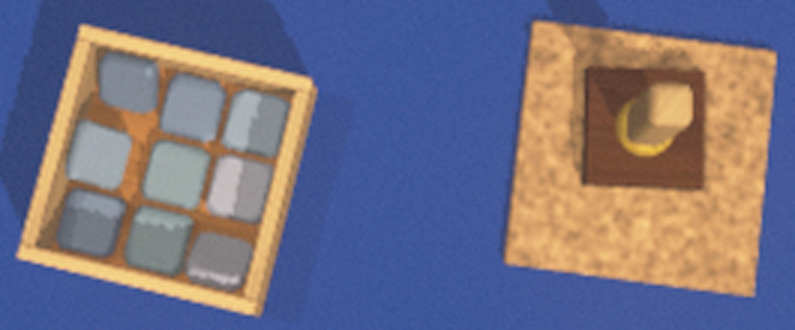

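View pics/s1.png

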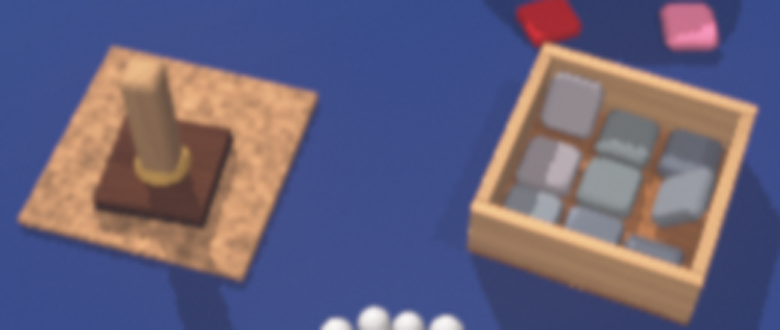

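```bash
python3 - <<'E'
from h import *
c=capture("top"); s=capture("scene")
print("cam",-np.array(c["R"]).T@np.array(c["t"]),-np.array(s["R"]).T@np.array(s["t"]))
def quad(c,pts,ox,oy,z,n):
    P=np.array([ray(c,ox+(x+.5)/3-.5,oy+(y+.5)/3-.5,z) for x,y in pts]); m=P.mean(0)
    e=[np.linalg.norm(P[i]-P[(i+1)%4]).round(4) for i in range(4)]
    yaw=[np.degrees(np.arctan2(*(P[(i+1)%4]-P[i])[1::-1])).round(1) for i in range(4)]
    print(n,m.round(4),e,yaw)
quad(c,[(80,25),(316,82),(260,317),(18,257)],190,215,.05,"tray top")
quad(s,[(547,44),(757,106),(693,289),(470,208)],185,195,.05,"tray scene")
quad(c,[(533,20),(777,50),(755,297),(505,263)],190,215,.006,"mat top")
quad(s,[(113,45),(318,95),(243,282),(18,220)],185,195,.006,"mat scene")
quad(c,[(586,67),(704,73),(704,188),(584,184)],190,215,.02,"plate top")
quad(c,[(650,87),(690,83),(692,122),(654,127)],190,215,.116,"handle top")
quad(s,[(124,66),(152,57),(165,72),(133,84)],185,195,.116,"handle scene")
E
```

```text
cam [ 0.43140668 -0.01032019  0.95822593] [1.05990938 0.06053347 0.75317249]
tray top [0.5328 0.1396 0.05  ] [np.float64(0.1528), np.float64(0.1481), np.float64(0.1531), np.float64(0.1485)] [np.float64(-104.8), np.float64(166.2), np.float64(75.3), np.float64(-13.9)]
tray scene [0.5349 0.1389 0.05  ] [np.float64(0.1472), np.float64(0.154), np.float64(0.1458), np.float64(0.1484)] [np.float64(75.9), np.float64(-16.0), np.float64(-106.3), np.float64(164.6)]
mat top [ 0.5403 -0.159   0.006 ] [np.float64(0.1595), np.float64(0.1605), np.float64(0.1595), np.float64(0.1594)] [np.float64(-98.3), np.float64(171.7), np.float64(81.3), np.float64(-8.3)]
mat scene [ 0.5416 -0.1596  0.006 ] [np.float64(0.1592), np.float64(0.1606), np.float64(0.1605), np.float64(0.16)] [np.float64(80.5), np.float64(-8.1), np.float64(-99.7), np.float64(171.4)]
plate top [ 0.5567 -0.159   0.02  ] [np.float64(0.0754), np.float64(0.0738), np.float64(0.0757), np.float64(0.0753)] [np.float64(-94.1), np.float64(177.1), np.float64(87.0), np.float64(-3.1)]
handle top [ 0.5568 -0.1598  0.116 ] [np.float64(0.0231), np.float64(0.0226), np.float64(0.0219), np.float64(0.0232)] [np.float64(-85.3), np.float64(-179.9), np.float64(96.5), np.float64(3.1)]
handle scene [ 0.5561 -0.1604  0.116 ] [np.float64(0.0181), np.float64(0.0152), np.float64(0.021), np.float64(0.016)] [np.float64(121.4), np.float64(45.1), np.float64(-55.3), np.float64(-145.7)]
```

```bash
python3 -m inch '[[0,0,0,-0.145,0,0,1],[0,0,0,-0.146,0,0,1],[0,-0.02,-0.04,0,0,0,1],[0,-0.02,-0.04,0,0,0,1],[0,-0.02,-0.04,0,0,0,1]]'; cat >> h.py <<'E'
def go(xyz,yaw=None):
    "shift in tool axes to world TCP target; jaw yaw error"
    s=sense(); R=rot(s); d=R.inv().apply(np.array(xyz)-s["ee_pos"])
    z=R.as_matrix()[:,2]; y=np.degrees(np.arctan2(z[1],z[0])); M=R.as_matrix()
    print("shift",(d*1000).round(1),"jaw",y.round(2),"tcp",np.round(s["ee_pos"],4),"xaxis",M[:,0].round(4),"F",np.round(s["ft_force"],2),"w",round(s["gripper_width"],4),"t",s["time"])
    if yaw is not None: print("turn x",np.radians(y-yaw).round(3))
E
python3 -c "
from h import *
go([.557,-.159,.184],86.5)"
```

```text
time: 0.85
ee_pos: [0.269, 0.4637, 0.1833]
eef_rot: [0.511, -0.489, 0.511, 0.489]
ft_force: [1.0, 0.2, 0.4]
gripper_width: 0.095
shift [  -1.  -315.  -609.5] jaw 87.49 tcp [0.269  0.4637 0.1833] xaxis [-1.e-04  5.e-04 -1.e+00] F [1.04 0.21 0.39] w 0.095 t 0.85
turn x 0.017
```

```bash
R='x'; python3 -m inch '[[0,-0.022,-0.043,0.004,0,0,1],[0,-0.022,-0.043,0.004,0,0,1],[0,-0.022,-0.043,0.004,0,0,1],[0,-0.022,-0.043,0.004,0,0,1],[0,-0.022,-0.043,0,0,0,1]]' | tail -0; python3 -m inch '[[0,-0.022,-0.043,0,0,0,1],[0,-0.022,-0.043,0,0,0,1],[0,-0.022,-0.043,0,0,0,1],[0,-0.022,-0.043,0,0,0,1],[0,-0.022,-0.043,0,0,0,1]]'; python3 -c "
from h import *
go([.557,-.159,.184],86.5)"
```

```text
time: 1.85
ee_pos: [0.4692, 0.0055, 0.1851]
eef_rot: [0.516, -0.486, 0.512, 0.485]
ft_force: [1.6, 1.1, 0.1]
gripper_width: 0.0951
shift [   1.2  -97.  -159.2] jaw 86.72 tcp [0.4692 0.0055 0.1851] xaxis [ 0.0057  0.0022 -1.    ] F [1.57 1.08 0.11] w 0.0951 t 1.85
turn x 0.004Exception ignored on flushing sys.stdout:
BrokenPipeError: [Errno 32] Broken pipe
```

```bash
python3 -m inch '[[0,-0.024,-0.04,0,0,0,1],[0,-0.024,-0.04,0,0,0,1],[0,-0.024,-0.04,0,0,0,1],[0,-0.02,-0.035,0,0,0,1],[0,0,0,0,0,0,1]]' ; python3 -c "
from h import *
go([.557,-.159,.184],86.5)
crop('wrist','w1.png',0,0,640,480,1)"
```

```text
time: 2.35
ee_pos: [0.5558, -0.1678, 0.1854]
eef_rot: [0.518, -0.486, 0.513, 0.482]
ft_force: [-0.4, 0.0, 0.2]
gripper_width: 0.0952
shift [ 1.4 -0.6  8.9] jaw 86.4 tcp [ 0.5558 -0.1678  0.1854] xaxis [ 0.0081  0.001  -1.    ] F [-0.38  0.01  0.16] w 0.0952 t 2.35
turn x -0.002
```

View pics/w1.png

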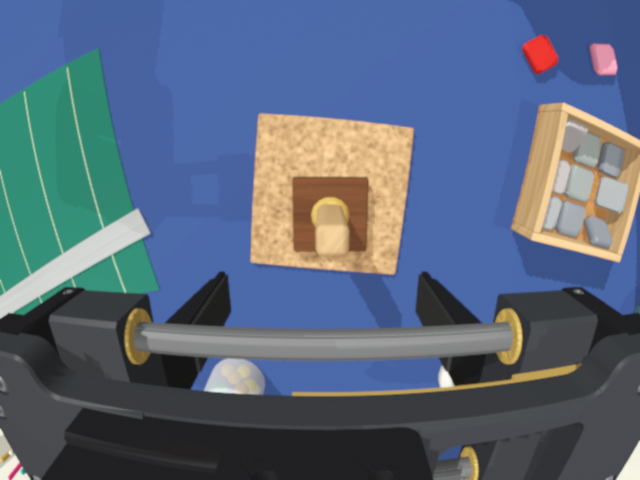

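```bash
python3 -m inch '[[0,-0.001,0.009,0,0,0.008,1],[0.03,0,0,0,0,0,1],[0.03,0,0,0,0,0,1],[0.02,0,0,0,0,0,1],[0,0,0,0,0,0,1]]' ; python3 -c "
from h import *
go([.557,-.159,.072],86.5)
crop('wrist','w2.png',0,0,640,480,1)"
```

```text
time: 2.9
ee_pos: [0.5554, -0.1495, 0.1048]
eef_rot: [0.515, -0.484, 0.514, 0.486]
ft_force: [0.5, -1.3, 0.2]
gripper_width: 0.0954
shift [32.8 -2.2 -9.5] jaw 86.65 tcp [ 0.5554 -0.1495  0.1048] xaxis [-0.001   0.0025 -1.    ] F [ 0.51 -1.31  0.23] w 0.0954 t 2.9
turn x 0.003
```

View pics/w2.png

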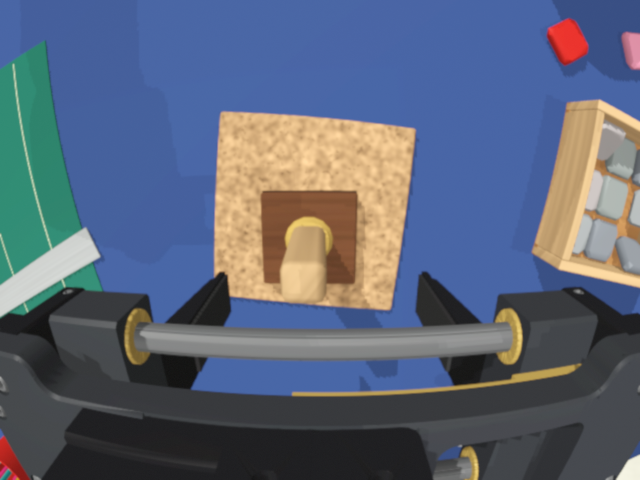

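```bash
python3 -m inch '[[0,-0.002,-0.009,0.003,0,0,1],[0,0,0,0,0,0,1],[0.016,0,0,0,0,0,1],[0.014,0,0,0,0,0,1],[0,0,0,0,0,0,1]]' ; python3 -c "
from h import *
go([.557,-.159,.072],86.5)"
```

```text
time: 3.45
ee_pos: [0.5601, -0.1589, 0.0809]
eef_rot: [0.517, -0.487, 0.513, 0.482]
ft_force: [-0.0, -0.3, 0.2]
gripper_width: 0.0948
shift [ 8.9  3.2 -0.2] jaw 86.56 tcp [ 0.5601 -0.1589  0.0809] xaxis [ 0.0082 -0.0013 -1.    ] F [-0.01 -0.33  0.17] w 0.0948 t 3.45
turn x 0.001
```

```bash
python3 -m inch '[[0.008,0.002,0,0,0,0,1],[0,0,0,0,0,0,1]]' >/dev/null; python3 -c "
from h import *
go([.557,-.159,.072],86.5)"
python3 -m inch '[[0,0,0,0,0,0,1]]' >/dev/null; python3 -c "
from h import *
go([.557,-.159,.072],86.5)"
python3 -m inch '[[0,0,0,0,0,0,1]]' >/dev/null; python3 -c "
from h import *
go([.557,-.159,.072],86.5)"
```

```text
shift [ 1.   1.3 -0.1] jaw 86.55 tcp [ 0.5583 -0.159   0.073 ] xaxis [ 0.0088 -0.0015 -1.    ] F [-0.35  0.69  0.39] w 0.0951 t 3.65
turn x 0.001
shift [1.3 1.5 0. ] jaw 86.54 tcp [ 0.5585 -0.1591  0.0733] xaxis [ 0.0091 -0.0016 -1.    ] F [-0.11 -0.36  0.39] w 0.095 t 3.75
turn x 0.001
shift [1.5 1.6 0. ] jaw 86.54 tcp [ 0.5585 -0.1591  0.0735] xaxis [ 0.0094 -0.0017 -1.    ] F [ 0.52 -0.27  0.28] w 0.0953 t 3.85
turn x 0.001
```

```bash
python3 -m inch '[[0.0015,0.0015,0,0,0,0.009,1],[0,0,0,0,0,0,-1],[0,0,0,0,0,0,-1],[0,0,0,0,0,0,-1],[0,0,0,0,0,0,-1]]' >/dev/null; python3 -m inch '[[0,0,0,0,0,0,-1],[0,0,0,0,0,0,-1]]' >/dev/null; python3 -c "
from h import *
go([.557,-.159,.072],86.5)"
```

```text
shift [0.6 0.3 0.1] jaw 86.55 tcp [ 0.5573 -0.1591  0.0726] xaxis [ 6.0e-04 -1.6e-03 -1.0e+00] F [ 0.41 -0.51  0.44] w 0.0524 t 4.55
turn x 0.001
```

```bash
python3 -m inch '[[0,0,0,0,0,0,-1],[0,0,0,0,0,0,-1],[0,0,0,0,0,0,-1],[0,0,0,0,0,0,-1]]' >/dev/null; python3 -c "
from h import *
go([.557,-.159,.072],86.5)"
```

```text
shift [0.6 0.3 0.2] jaw 86.55 tcp [ 0.5573 -0.1593  0.0726] xaxis [ 7.0e-04 -1.8e-03 -1.0e+00] F [ 0.19 -0.86 -1.05] w 0.0256 t 4.95
turn x 0.001
```

```bash
python3 -m inch '[[-0.005,0,0,0,0,0,-1],[-0.01,0,0,0,0,0,-1],[-0.02,0,0,0,0,0,-1],[-0.03,0,0,0,0,0,-1],[-0.03,0,0,0,0,0,-1]]' >/dev/null;  python3 -c "
from h import *
go([.534,.139,.17],75)"
```

```text
shift [ -1.   38.7 295.2] jaw 86.54 tcp [ 0.5548 -0.158   0.1681] xaxis [-0.0085  0.0023 -1.    ] F [ 1.03 -1.13 -2.51] w 0.0256 t 5.45
turn x 0.201
```

```bash
python3 -m inch '[[0,0.005,0.04,0.05,0,-0.008,-1],[0,0.002,0.045,0.05,0,0,-1],[0,0,0.045,0.05,0,0,-1],[0,0,0.04,0.05,0,0,-1],[0,0,0,0,0,0,-1]]' >/dev/null;  python3 -c "
from h import *
go([.534,.139,.17],75)
c=crop('wrist','w3.png',0,0,640,480,1)
print(-np.array(c['R']).T@c['t'])
crop('top','t3.png',180,210,340,330,5)
"
```

```text
shift [  6.4  71.1 109.2] jaw 74.37 tcp [0.5729 0.0147 0.1769] xaxis [ 9.9e-03 -9.0e-04 -1.0e+00] F [ 0.54 -0.36 -3.33] w 0.0262 t 5.95
turn x -0.011
[0.49953683 0.03585926 0.37585517]
```

View pics/w3.png

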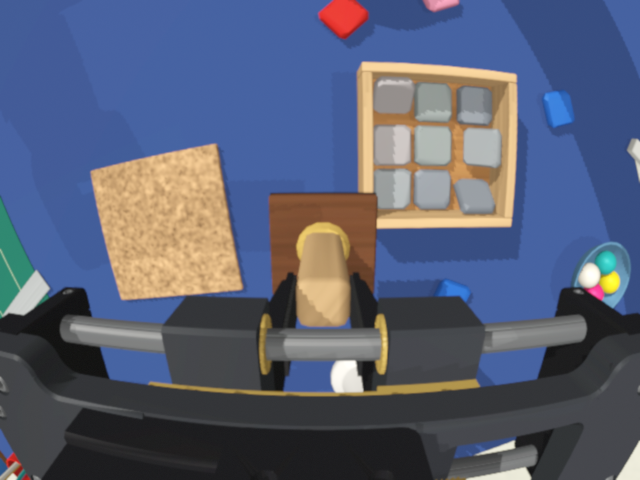

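View pics/t3.png

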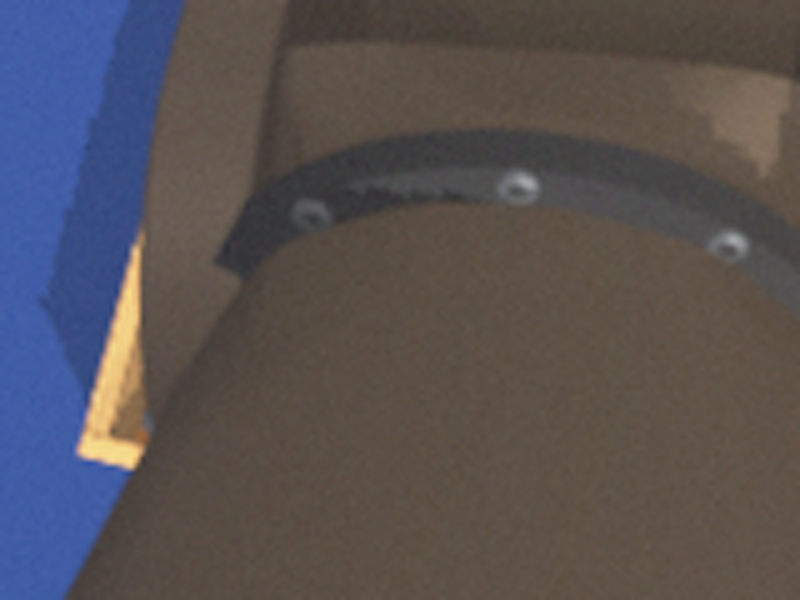

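```bash
python3 -c "
from h import *
im=cv2.imread('pics/w3.png'); cv2.imwrite('pics/w3z.png',cv2.resize(im[50:240,350:530],None,fx=3,fy=3,interpolation=2))
crop('scene','s3.png',320,195,460,305,5)
"
```

```text
(no output)
```

View pics/w3z.png

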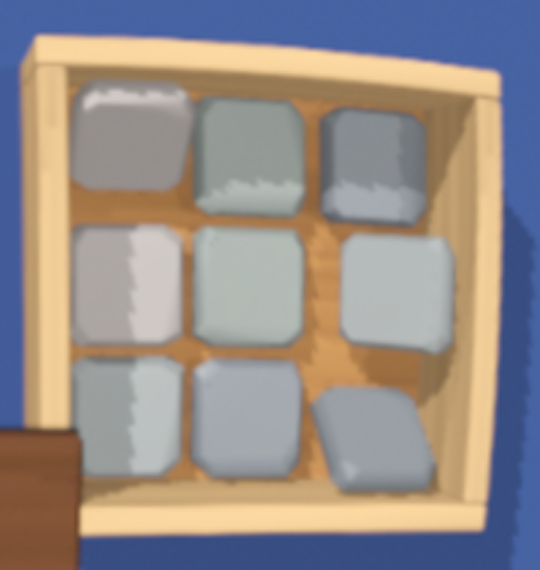

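View pics/s3.png

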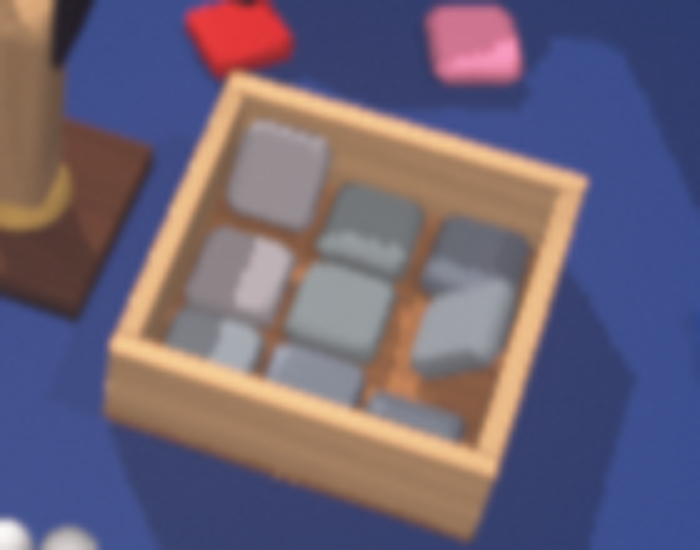

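Leaning chips, in wrist crop pixels: the top-left one at (130,135) rests on the −x side, the mid-right one at (395,290) on the +y side, and the bottom-right one at (375,440) on the +x side. Next I'll bring the tamper over the first.

```bash
cat >> h.py <<'E'
T0=np.array([.534,.139]); TY=np.radians(-15); GO=0.0666
def tr(x,y,hz):
    "tray-frame target of foot centre (mm), foot height above table mm"
    s=sense(); M=rot(s).as_matrix(); c,q=np.cos(TY),np.sin(TY)
    foot=np.array(s["ee_pos"])+M[:,0]*GO
    d=foot[:2]-T0; p=np.array([c*d[0]+q*d[1],-q*d[0]+c*d[1]])*1000
    tgt=np.array([*(T0+np.array([c*x-q*y,q*x+c*y])/1000),hz/1000])
    sh=M.T@(tgt-foot)*1000; z=M[:,2]
    w=np.cross(M[:,0],[0,0,-1]); w=M.T@w
    print("foot tray",p.round(1),"h",(foot[2]*1000).round(2),"shift mm",sh.round(1),"turn",[round(float(v),4) for v in (np.arctan2(z[1],z[0])-np.radians(75),w[1],w[2])],"F",np.round(s["ft_force"],1),"M",np.round(s["moment"],2),"w",round(s["gripper_width"]*1e3,1),"t",round(s["time"],2))
E
python3 -m inch '[[0,0,0,0,0,0,-1]]'>/dev/null; python3 -c "
from h import *
tr(-21,-24,75)"
```

```text
foot tray [  71.1 -115. ] h 110.01 shift mm [34.2 93.5 89.8] turn [-0.0121, 0.0004, 0.0092] F [-0.1  0.5 -2.5] M [-0.02  0.05 -0.01] w 25.5 t 6.2
```

```bash
python3 -m inch '[[0,0.031,0.03,-0.012,0,0.009,-1],[0,0.031,0.03,0,0,0,-1],[0,0.03,0.028,0,0,0,-1],[0,0,0,0,0,0,-1],[0.015,0,0,0,0,0,-1]]' >/dev/null;python3 -m inch '[[0.01,0,0,0,0,0,-1],[0,0,0,0,0,0,-1]]'>/dev/null; python3 -c "
from h import *
tr(-21,-24,60)"
```

```text
foot tray [-20.5 -31.4] h 84.59 shift mm [24.6  0.6  7.4] turn [-0.0098, -0.0002, 0.0013] F [ 0.4  0.1 -3.3] M [-0.01 -0.03  0.03] w 25.8 t 6.9
```

```bash
python3 -m inch '[[0,0.001,0.007,-0.01,0,0,-1],[0,0,0,0,0,0,-1],[0.012,0,0,0,0,0,-1],[0.01,0,0,0,0,0,-1],[0,0,0,0,0,0,-1]]' >/dev/null; python3 -c "
from h import *
tr(-21,-24,50)
crop('wrist','w4.png',0,0,640,480,1)
crop('scene','s4.png',320,175,460,305,4)"
```

```text
foot tray [-19.6 -25.2] h 61.47 shift mm [11.5  1.4  1.2] turn [-0.0016, 0.0001, 0.0023] F [-0.4  0.2 -3.4] M [0.02 0.08 0.07] w 25.5 t 7.4
```

View pics/w4.png

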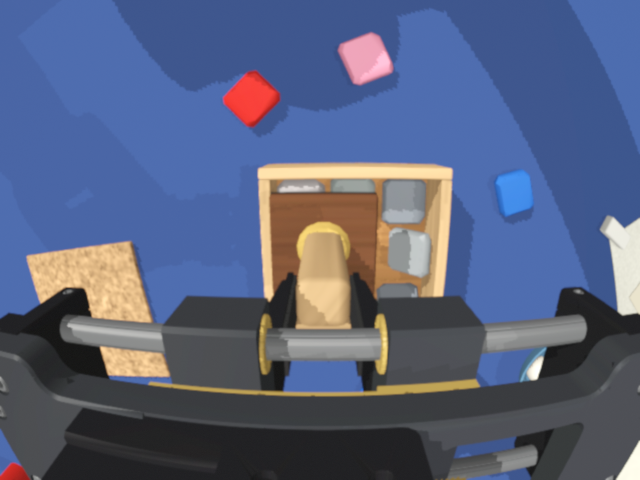

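View pics/s4.png

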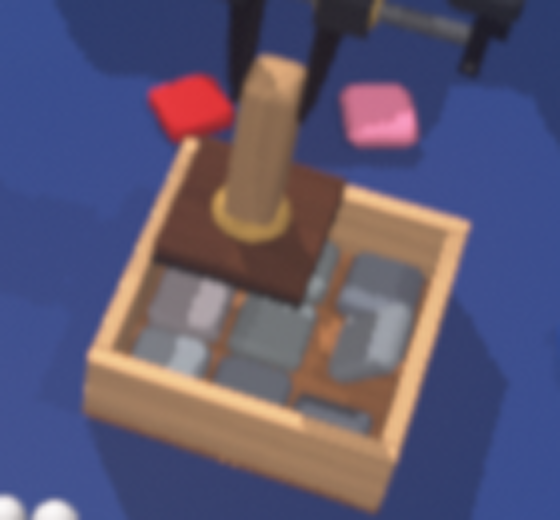

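```bash
python3 -m inch '[[0,0.0025,0.003,0,0,0.002,-1],[0,0,0,0,0,0,-1],[0.005,0,0,0,0,0,-1],[0.004,0,0,0,0,0,-1],[0,0,0,0,0,0,-1]]' >/dev/null; python3 -c "
from h import *
tr(-22,-22,45)"
python3 -m inch '[[0.0008,0,0,0,0,0,-1],[0.0008,0,0,0,0,0,-1],[0.0008,0,0,0,0,0,-1]]' ; python3 -c "
from h import *
tr(-22,-22,45)"
```

```text
foot tray [-21.6 -21.4] h 53.51 shift mm [ 8.5  0.4 -0.6] turn [-0.0014, 0.0011, 0.0026] F [ 0.1 -0.4 -1.9] M [-0.01  0.03 -0.01] w 25.4 t 8.0
time: 8.3
ee_pos: [0.5075, 0.1239, 0.1175]
eef_rot: [0.562, -0.431, 0.56, 0.43]
ft_force: [0.5, 0.0, -2.5]
gripper_width: 0.0256
foot tray [-21.5 -21.4] h 50.93 shift mm [ 5.9  0.5 -0.6] turn [-0.0014, 0.0011, 0.0027] F [ 0.5  0.  -2.5] M [ 0.02 -0.05  0.01] w 25.6 t 8.3
```

```bash
echo 'from h import *
import sys
tr(*map(float,sys.argv[1:]))' > p.py
python3 -m inch '[[0.0007,0,0,0,0,0,-1],[0.0007,0,0,0,0,0,-1]]' >/dev/null; python3 p.py -22 -22 45
python3 -m inch '[[0.0007,0,0,0,0,0,-1],[0.0007,0,0,0,0,0,-1]]' >/dev/null; python3 p.py -22 -22 45
```

```text
foot tray [-21.4 -21.4] h 49.49 shift mm [ 4.5  0.6 -0.6] turn [-0.0015, 0.0011, 0.0029] F [ 0.   0.3 -3.4] M [ 0.03 -0.03 -0.02] w 25.9 t 8.5
foot tray [-21.4 -21.4] h 47.99 shift mm [ 3.   0.6 -0.6] turn [-0.0015, 0.0012, 0.0029] F [ 0.2  0.6 -2.9] M [ 0.02 -0.03 -0.04] w 26.1 t 8.7
```

```bash
cat > ok.py <<'E'
# print state; exit 1 if push exceeds argv[1] N (over the tamper's weight, -3 N)
from h import *
import sys
tr(-22,-22,45) ; sys.exit(1 if sense()["ft_force"][2]+3>float(sys.argv[1]) else 0)
E
python3 -m inch '[[0.0007,0,0,0,0,0,-1]]' >/dev/null; python3 ok.py 2.5 && python3 -m inch '[[0.0007,0,0,0,0,0,-1]]' >/dev/null && python3 ok.py 2.5 && python3 -m inch '[[0.0007,0,0,0,0,0,-1]]' >/dev/null && python3 ok.py 2.5 && python3 -m inch '[[0.0007,0,0,0,0,0,-1]]' >/dev/null && python3 ok.py 2.5
```

```text
foot tray [-21.4 -21.4] h 47.27 shift mm [ 2.3  0.6 -0.6] turn [-0.0015, 0.0012, 0.003] F [ 0.6 -0.3 -3.3] M [-0.05  0.03  0.03] w 25.8 t 8.8
foot tray [-21.4 -21.4] h 46.52 shift mm [ 1.5  0.6 -0.6] turn [-0.0015, 0.0012, 0.003] F [ 0.1  0.4 -3.1] M [-0.01 -0.01 -0.  ] w 25.7 t 8.9
foot tray [-21.3 -21.4] h 45.76 shift mm [ 0.8  0.7 -0.6] turn [-0.0016, 0.0012, 0.003] F [-0.9  0.7 -2.2] M [-0.    0.    0.07] w 26.1 t 9.0
foot tray [-21.4 -21.4] h 44.97 shift mm [-0.   0.6 -0.6] turn [-0.0015, 0.0012, 0.003] F [-0.1  0.5 -3.1] M [0.03 0.03 0.01] w 25.8 t 9.1
```

```bash

python3 -m inch '[[0.0007,0,0,0,0,0,-1]]' >/dev/null; python3 ok.py 2.5 && python3 -m inch '[[0.0007,0,0,0,0,0,-1]]' >/dev/null && python3 ok.py 2.5 && python3 -m inch '[[0.0007,0,0,0,0,0,-1]]' >/dev/null && python3 ok.py 2.5 && python3 -m inch '[[0.0007,0,0,0,0,0,-1]]' >/dev/null && python3 ok.py 2.5 && python3 -m inch '[[0.0007,0,0,0,0,0,-1]]' >/dev/null && python3 ok.py 2.5 && python3 -m inch '[[0.0007,0,0,0,0,0,-1]]' >/dev/null && python3 ok.py 2.5
```

```text
foot tray [-21.2 -21.4] h 44.33 shift mm [-0.7  0.7 -0.6] turn [-0.0014, 0.0012, 0.0033] F [0.2 0.2 0.1] M [-0.02  0.1   0.04] w 25.6 t 9.2
```

```bash

python3 -m inch '[[0.0007,0,0,0,0,0,-1]]' >/dev/null; python3 ok.py 8 && python3 -m inch '[[0.0007,0.0005,0,0,0,0,-1]]' >/dev/null && python3 ok.py 8 && python3 -m inch '[[0.0007,0.001,0,0,0,0,-1]]' >/dev/null && python3 ok.py 8 
```

```text
foot tray [-20.9 -21.2] h 43.94 shift mm [-1.1  1.1 -0.8] turn [-0.0014, 0.0015, 0.004] F [0.3 0.4 4.3] M [-0.15  0.3   0.03] w 25.6 t 9.3
foot tray [-20.9 -21.1] h 43.74 shift mm [-1.3  1.1 -0.9] turn [-0.0013, 0.0018, 0.0052] F [ 1.2 -0.5  7.4] M [-0.25  0.23  0.03] w 25.8 t 9.4
```

```bash

python3 -m inch '[[0.0002,0.0015,0,0,0,-0.002,-1]]' >/dev/null; python3 ok.py 14 && python3 -m inch '[[0.0003,0.002,0,0,0,0,-1]]' >/dev/null && python3 ok.py 14 && python3 -m inch '[[0.0003,0.002,0,0,0,0,-1]]' >/dev/null && python3 ok.py 14 
```

```text
foot tray [-21.4 -21. ] h 44.11 shift mm [-0.9  0.6 -1. ] turn [-0.0011, 0.0021, 0.0089] F [ 1.  -1.6  4.6] M [-0.5  -0.1   0.09] w 25.5 t 9.5
foot tray [-22.6 -20.9] h 44.26 shift mm [-0.7 -0.6 -1.1] turn [-0.001, 0.0025, 0.0107] F [-0.3  0.5 -1. ] M [-0.03 -0.08  0.02] w 26.1 t 9.6
foot tray [-24.7 -20.8] h 43.92 shift mm [-1.1 -2.7 -1.1] turn [-0.0011, 0.0027, 0.0108] F [-0.1  0.3 -1.9] M [-0.04 -0.15  0.  ] w 25.8 t 9.7
```

```bash

python3 -m inch '[[-0.0005,0,0,0,-0.0,0.008,-1]]' >/dev/null; python3 ok.py 10 && python3 -m inch '[[0.0007,0.0003,0,0,0,0,-1]]' >/dev/null && python3 ok.py 8 && python3 -m inch '[[0.0007,0.0003,0,0,0,0,-1]]' >/dev/null && python3 ok.py 8;   python3 -c "
from h import *
crop('scene','s5.png',320,175,460,305,4)"
```

```text
foot tray [-26.2 -20.9] h 44.1 shift mm [-0.9 -4.2 -1.1] turn [-0.001, 0.0024, 0.0014] F [ 0.6 -0.  -2.6] M [ 0.02  0.02 -0.05] w 25.6 t 9.8
foot tray [-26.6 -20.9] h 43.25 shift mm [-1.7 -4.6 -1.1] turn [-0.0011, 0.0024, 0.0006] F [ 1.3 -0.8 -3.1] M [-0.05 -0.09  0.05] w 25.8 t 9.9
foot tray [-27. -21.] h 42.29 shift mm [-2.7 -5.  -1. ] turn [-0.0012, 0.0023, 0.0001] F [ 0.4 -0.1 -3.1] M [ 0.05 -0.09 -0.03] w 25.8 t 10.0
```

View pics/s5.png

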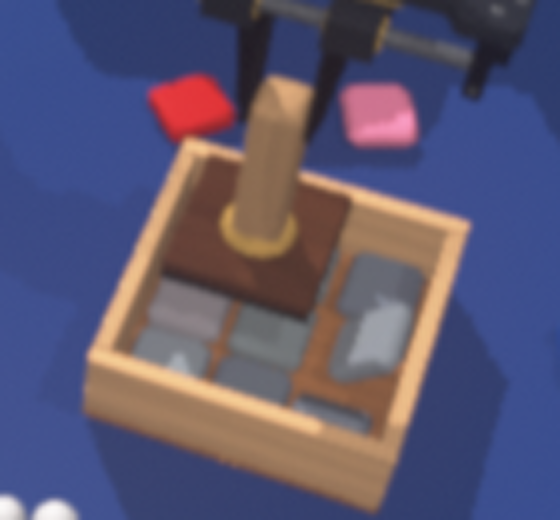

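```bash

python3 -m inch '[[0.0007,-0.0015,0,0,0,0,-1]]' >/dev/null; python3 ok.py 3 && python3 -m inch '[[0.0008,0,0,0,0,0,-1]]' >/dev/null && python3 ok.py 3 && python3 -m inch '[[0.0008,0.000,0,0,0,0,-1]]' >/dev/null && python3 ok.py 3 && python3 -m inch '[[0.0008,0,0,0,0,0,-1]]' >/dev/null && python3 ok.py 3 && python3 -m inch '[[0.0008,0.000,0,0,0,0,-1]]' >/dev/null && python3 ok.py 3 && python3 -m inch '[[0.0008,0,0,0,0,0,-1]]' >/dev/null && python3 ok.py 3 && python3 -m inch '[[0.0008,0.000,0,0,0,0,-1]]' >/dev/null && python3 ok.py 3 && python3 -m inch '[[0.0008,0,0,0,0,0,-1]]' >/dev/null && python3 ok.py 3
```

```text
foot tray [-25.9 -21.1] h 41.31 shift mm [-3.7 -3.9 -0.9] turn [-0.0011, 0.002, -0.0008] F [-0.8  1.1 -2.5] M [0.02 0.13 0.06] w 25.7 t 10.15
foot tray [-25.9 -21. ] h 40.34 shift mm [-4.7 -3.9 -0.9] turn [-0.0012, 0.002, -0.001] F [-0.3 -0.5 -2.7] M [ 0.03  0.03 -0.03] w 25.8 t 10.25
foot tray [-25.9 -21.1] h 39.37 shift mm [-5.6 -3.9 -0.9] turn [-0.0012, 0.0019, -0.0013] F [ 0.8  0.4 -2.7] M [-0.01  0.01  0.  ] w 25.6 t 10.35
foot tray [-26.  -21.1] h 38.41 shift mm [-6.6 -4.  -0.9] turn [-0.0013, 0.0018, -0.0014] F [-0.7  0.2 -2.1] M [-0.02  0.05 -0.  ] w 26.1 t 10.45
foot tray [-26.  -21.2] h 37.48 shift mm [-7.5 -4.  -0.8] turn [-0.0014, 0.0018, -0.0015] F [-0.4 -0.1 -3.8] M [0.05 0.06 0.02] w 25.6 t 10.55
foot tray [-26.  -21.1] h 36.6 shift mm [-8.4 -4.  -0.8] turn [-0.0012, 0.0017, -0.0015] F [-0.5  0.6 -2.5] M [ 0.01  0.04 -0.05] w 26.0 t 10.65
foot tray [-26.  -21.2] h 35.72 shift mm [-9.3 -4.  -0.8] turn [-0.0013, 0.0017, -0.0015] F [-0.1 -0.4 -4.2] M [ 0.05 -0.03  0.01] w 25.9 t 10.75
foot tray [-26.  -21.2] h 34.85 shift mm [-10.2  -4.   -0.8] turn [-0.0013, 0.0018, -0.0015] F [-0.2 -0.3 -3.6] M [-0.    0.03 -0.04] w 25.9 t 10.85
```

```bash

python3 -m inch '[[0.0008,0,0,0,0,0,-1],[0.0008,0,0,0,0,0,-1]]' >/dev/null; python3 ok.py 3 && python3 -m inch '[[0.0008,0,0,0,0,0,-1],[0.0008,0,0,0,0,0,-1]]' >/dev/null && python3 ok.py 3 && python3 -m inch '[[0.0008,0.000,0,0,0,0,-1],[0.0008,0,0,0,0,0,-1]]' >/dev/null && python3 ok.py 3 && python3 -m inch '[[0.0008,0,0,0,0,0,-1],[0.0008,0,0,0,0,0,-1]]' >/dev/null && python3 ok.py 3 && python3 -m inch '[[0.0008,0.000,0,0,0,0,-1]]' >/dev/null && python3 ok.py 3 && python3 -m inch '[[0.0008,0,0,0,0,0,-1]]' >/dev/null && python3 ok.py 3 && python3 -m inch '[[0.0008,0.000,0,0,0,0,-1]]' >/dev/null && python3 ok.py 3 && python3 -m inch '[[0.0008,0,0,0,0,0,-1]]' >/dev/null && python3 ok.py 3
```

```text
foot tray [-26.  -21.1] h 33.09 shift mm [-11.9  -4.   -0.9] turn [-0.0013, 0.0018, -0.0014] F [ 0.8  0.7 -2.2] M [ 0.02 -0.01  0.02] w 25.6 t 11.05
foot tray [-26.  -21.1] h 31.36 shift mm [-13.6  -3.9  -0.8] turn [-0.0013, 0.0018, -0.0013] F [ 0.1  0.8 -2.9] M [0.04 0.02 0.01] w 25.8 t 11.25
foot tray [-26.  -21.1] h 29.62 shift mm [-15.4  -3.9  -0.9] turn [-0.0012, 0.0018, -0.0013] F [-0.4  0.5 -1.9] M [-0.03 -0.01  0.04] w 26.0 t 11.45
foot tray [-26.  -21.1] h 27.89 shift mm [-17.1  -3.9  -0.9] turn [-0.0012, 0.0018, -0.0013] F [ 0.2  0.8 -3.3] M [-0.03 -0.01  0.05] w 26.2 t 11.65
foot tray [-26.  -21.1] h 27.01 shift mm [-18.   -3.9  -0.9] turn [-0.0012, 0.0018, -0.0013] F [ 0.1 -0.5 -2.7] M [-0.01  0.   -0.06] w 25.6 t 11.75
foot tray [-26.  -21.1] h 26.15 shift mm [-18.9  -3.9  -0.8] turn [-0.0013, 0.0018, -0.0013] F [-0.7  0.2 -2.4] M [ 0.04 -0.03 -0.03] w 25.7 t 11.85
foot tray [-26.  -21.1] h 25.26 shift mm [-19.7  -3.9  -0.8] turn [-0.0013, 0.0018, -0.0013] F [ 0.5 -0.5 -3.5] M [-0.02  0.03  0.03] w 25.8 t 11.95
foot tray [-26.  -21.1] h 24.4 shift mm [-20.6  -3.9  -0.9] turn [-0.0013, 0.0018, -0.0013] F [-0.1  0.9 -3.5] M [ 0.05  0.02 -0.05] w 25.6 t 12.05
```

```bash

python3 -m inch '[[0.0006,0,0,0,0,0,-1]]' >/dev/null; python3 ok.py 3 && python3 -m inch '[[0.0006,0,0,0,0,0,-1]]' >/dev/null && python3 ok.py 3 && python3 -m inch '[[0.0006,0.000,0,0,0,0,-1]]' >/dev/null && python3 ok.py 3 && python3 -m inch '[[0.0006,0,0,0,0,0,-1]]' >/dev/null && python3 ok.py 3 && python3 -m inch '[[0.0006,0.000,0,0,0,0,-1]]' >/dev/null && python3 ok.py 3 && python3 -m inch '[[0.0006,0,0,0,0,0,-1]]' >/dev/null && python3 ok.py 3 && python3 -m inch '[[0.0006,0.000,0,0,0,0,-1]]' >/dev/null && python3 ok.py 3 && python3 -m inch '[[0.0006,0,0,0,0,0,-1]]' >/dev/null && python3 ok.py 3
```

```text
foot tray [-26.  -21.1] h 23.73 shift mm [-21.3  -3.9  -0.8] turn [-0.0013, 0.0018, -0.0013] F [-1.3  0.6 -2.9] M [ 0.02 -0.03 -0.  ] w 25.9 t 12.15
foot tray [-26.  -21.1] h 23.06 shift mm [-22.   -3.9  -0.9] turn [-0.0013, 0.0018, -0.0014] F [-0.7  0.  -3.8] M [ 0.01 -0.04  0.01] w 25.9 t 12.25
foot tray [-26.  -21.1] h 22.4 shift mm [-22.6  -4.   -0.8] turn [-0.0013, 0.0018, -0.0014] F [ 0.   0.4 -2.3] M [-0.01 -0.02 -0.05] w 25.9 t 12.35
foot tray [-26.  -21.1] h 21.76 shift mm [-23.2  -3.9  -0.9] turn [-0.0013, 0.0018, -0.0013] F [-0.2 -0.3 -3.1] M [ 0.01 -0.01 -0.04] w 25.7 t 12.45
foot tray [-26.  -20.9] h 21.54 shift mm [-23.5  -3.9  -1.1] turn [-0.0013, 0.0021, -0.0011] F [-5.3  2.6 11.2] M [ 0.19  0.67 -0.04] w 25.8 t 12.55
```

```bash

python3 -m inch '[[-0.002,-0.001,0,0,0,0,-1],[-0.01,-0.001,0,0,0,0,-1],[-0.015,0,0,0,0,0,-1],[-0.013,0,0,0,0,0,-1],[0,0,0,0,0,0,-1]]' >/dev/null;python3 p.py -20 21 60;  python3 -c "
from h import *
crop('scene','s6.png',320,175,460,305,4)
crop('wrist','w6.png',0,0,640,480,1)"
```

```text
foot tray [-23.4 -21. ] h 64.45 shift mm [ 4.5 -3.4 42. ] turn [-0.0012, 0.002, -0.001] F [-0.2 -1.3 -4.3] M [ 0.    0.03 -0.05] w 25.8 t 13.05
```

View pics/s6.png

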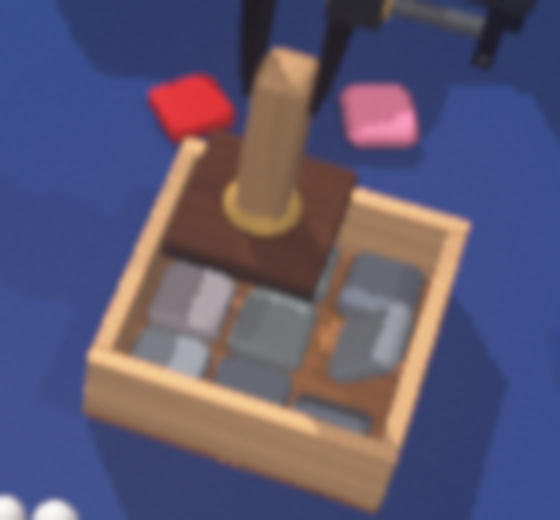

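View pics/w6.png

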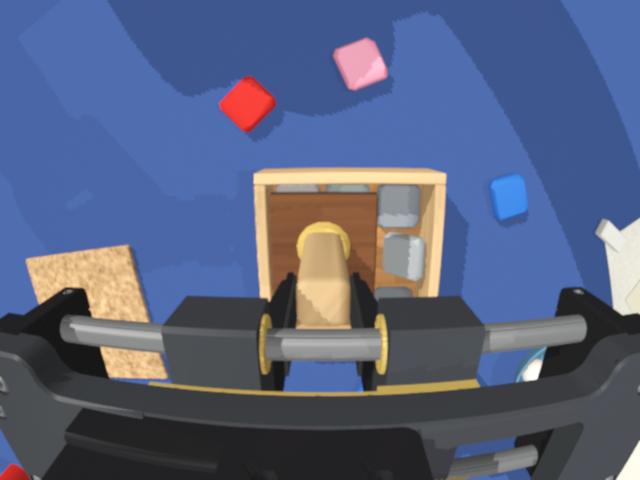

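```bash

python3 -m inch '[[0,-0.001,0.02,0,0,0,-1],[0,-0.001,0.02,0,0,0,-1],[0,0,0,0,0,0,-1],[0,0,0,0,0,0,-1]]' >/dev/null;python3 p.py -20 21 52
```

```text
foot tray [-23.4  18.6] h 60.61 shift mm [ 8.6 -3.4  2.5] turn [-0.002, -0.0006, -0.0064] F [ 1.1 -0.  -3.1] M [0.02 0.   0.04] w 25.6 t 13.55
```

```bash

python3 -m inch '[[0,-0.003,0.0025,0,0,-0.006,-1],[0.003,0,0,0,0,0,-1],[0.004,0,0,0,0,0,-1],[0,0,0,0,0,0,-1]]' >/dev/null;python3 p.py -20 21 52
python3 -m inch '[[0.0008,0,0,0,0,0,-1],[0.0008,0,0,0,0,0,-1]]' >/dev/null; python3 ok.py 3 && python3 -m inch '[[0.0008,0,0,0,0,0,-1],[0.0008,0,0,0,0,0,-1]]' >/dev/null && python3 ok.py 3 && python3 -m inch '[[0.0008,0.000,0,0,0,0,-1]]' >/dev/null && python3 ok.py 3 && python3 -m inch '[[0.0008,0,0,0,0,0,-1]]' >/dev/null && python3 ok.py 3
```

```text
foot tray [-20.2  19.3] h 52.13 shift mm [ 0.1 -0.2  1.7] turn [-0.0032, -0.0017, -0.0015] F [ 0.2  0.4 -2.5] M [-0.03  0.03 -0.  ] w 25.9 t 13.95
foot tray [-20.2  18.9] h 50.37 shift mm [  5.4   1.7 -40.9] turn [-0.0036, -0.0018, -0.0016] F [ 0.5  0.5 -2.9] M [-0.03  0.03  0.  ] w 25.6 t 14.15
foot tray [-20.1  18.9] h 48.76 shift mm [  3.8   1.7 -40.9] turn [-0.0037, -0.0017, -0.0014] F [-0.4  0.6 -3. ] M [0.   0.02 0.02] w 25.7 t 14.35
foot tray [-20.1  18.9] h 47.94 shift mm [  3.    1.8 -40.9] turn [-0.0037, -0.0017, -0.0013] F [ 0.4  0.6 -3.6] M [0.   0.04 0.04] w 25.5 t 14.45
foot tray [-20.1  18.9] h 47.11 shift mm [  2.2   1.8 -40.9] turn [-0.0037, -0.0016, -0.0013] F [-0.2  0.6 -3.2] M [ 0.04 -0.03  0.03] w 25.8 t 14.55
```

```bash

python3 -m inch '[[0,0,0.003,0,0,0,-1],[0,0,0,0,0,0,-1]]' >/dev/null; python3 ok.py 3 && python3 -m inch '[[0.0007,0,0,0,0,0,-1]]' >/dev/null && python3 ok.py 3 && python3 -m inch '[[0.0007,0.000,0,0,0,0,-1]]' >/dev/null && python3 ok.py 3 && python3 -m inch '[[0.0007,0,0,0,0,0,-1]]' >/dev/null && python3 ok.py 3&& python3 -m inch '[[0.0007,0,0,0,0,0,-1]]' >/dev/null && python3 ok.py 3 && python3 -m inch '[[0.0007,0.000,0,0,0,0,-1]]' >/dev/null && python3 ok.py 3 && python3 -m inch '[[0.0007,0,0,0,0,0,-1]]' >/dev/null && python3 ok.py 3
```

```text
foot tray [-20.1  22.1] h 47.01 shift mm [  2.1   1.8 -44.1] turn [-0.0039, -0.0016, -0.0014] F [ 0.1  0.2 -2.5] M [ 0.03 -0.02 -0.  ] w 25.9 t 14.75
foot tray [-20.   22.3] h 46.37 shift mm [  1.4   1.8 -44.3] turn [-0.0036, -0.0015, -0.0012] F [-0.1  0.2 -4.2] M [ 0.03 -0.   -0.02] w 26.2 t 14.85
foot tray [-20.   22.4] h 45.62 shift mm [  0.7   1.8 -44.4] turn [-0.0034, -0.0015, -0.0011] F [-0.6  0.4 -1.9] M [-0.01  0.04  0.03] w 25.3 t 14.95
foot tray [-20.   22.4] h 44.95 shift mm [  0.    1.9 -44.4] turn [-0.0035, -0.0014, -0.0009] F [-0.9  0.1 -0.8] M [ 0.12 -0.02  0.06] w 26.1 t 15.05
foot tray [-19.8  22.5] h 44.51 shift mm [ -0.4   2.1 -44.5] turn [-0.0035, -0.0011, -0.0005] F [-0.4 -0.9  4.3] M [0.12 0.22 0.03] w 26.0 t 15.15
```

```bash

python3 -m inch '[[0.0004,0,0.001,0,0,0,-1]]' >/dev/null; python3 ok.py 12 && python3 -m inch '[[0.0003,0,0.0015,0,0,0,-1]]' >/dev/null && python3 ok.py 12 && python3 -m inch '[[0.0003,0,0.0015,0,0,0,-1]]' >/dev/null && python3 ok.py 12 
```

```text
foot tray [-19.7  23.4] h 44.28 shift mm [ -0.7   2.2 -45.4] turn [-0.0036, -0.0011, -0.0002] F [ 0.1 -0.5 -2.8] M [-0.13  0.03 -0.03] w 25.8 t 15.25
foot tray [-19.7  24.9] h 43.91 shift mm [ -1.    2.1 -46.9] turn [-0.0037, -0.0013, -0.0002] F [-1.1 -1.6 -2.2] M [-0.16 -0.02  0.03] w 26.0 t 15.35
foot tray [-19.7  26.4] h 43.52 shift mm [ -1.4   2.1 -48.5] turn [-0.0037, -0.0014, -0.0003] F [ 1.  -0.2 -2.1] M [-0.11 -0.04 -0.01] w 25.8 t 15.45
```

```bash

python3 -m inch '[[0.0008,0,-0.001,0,0,0,-1],[0.0008,0,0,0,0,0,-1]]' >/dev/null; python3 ok.py 4 && python3 -m inch '[[0.0008,0,0,0,0,0,-1],[0.0008,0,0,0,0,0,-1]]' >/dev/null && python3 ok.py 3 && python3 -m inch '[[0.0008,0.000,0,0,0,0,-1],[0.0008,0,0,0,0,0,-1]]' >/dev/null && python3 ok.py 3 && python3 -m inch '[[0.0008,0,0,0,0,0,-1],[0.0008,0,0,0,0,0,-1]]' >/dev/null && python3 ok.py 3 && python3 -m inch '[[0.0008,0.000,0,0,0,0,-1],[0.0008,0,0,0,0,0,-1]]' >/dev/null && python3 ok.py 3 && python3 -m inch '[[0.0008,0,0,0,0,0,-1],[0.0008,0,0,0,0,0,-1]]' >/dev/null && python3 ok.py 3;   python3 -c "
from h import *
crop('scene','s7.png',320,175,460,305,4)"
```

```text
foot tray [-19.5  26.1] h 41.94 shift mm [ -3.    2.4 -48.1] turn [-0.0036, -0.0004, 0.0004] F [ 0.5 -0.6 -3.2] M [ 0.12 -0.02  0.03] w 25.8 t 15.65
foot tray [-19.6  26. ] h 39.94 shift mm [ -5.    2.2 -48. ] turn [-0.0035, -0.0008, -0.0001] F [ 0.3  0.8 -2.8] M [ 0.06 -0.01 -0.  ] w 25.7 t 15.85
foot tray [-19.9  25.7] h 37.91 shift mm [ -7.    2.  -47.7] turn [-0.0035, -0.0012, -0.0007] F [-0.2  1.  -2.4] M [ 0.01 -0.01 -0.07] w 25.7 t 16.05
foot tray [-20.   25.6] h 36.0 shift mm [ -8.9   1.9 -47.6] turn [-0.0036, -0.0015, -0.0011] F [-0.5  0.6 -3.4] M [ 0.   -0.01 -0.05] w 25.6 t 16.25
foot tray [-20.1  25.5] h 34.19 shift mm [-10.7   1.8 -47.5] turn [-0.0036, -0.0016, -0.0013] F [-0.5  0.2 -2.2] M [0.01 0.01 0.03] w 25.6 t 16.45
foot tray [-20.1  25.5] h 32.44 shift mm [-12.5   1.8 -47.5] turn [-0.0036, -0.0016, -0.0013] F [-0.7 -0.5 -2.7] M [ 0.03 -0.02 -0.02] w 25.5 t 16.65
```

View pics/s7.png

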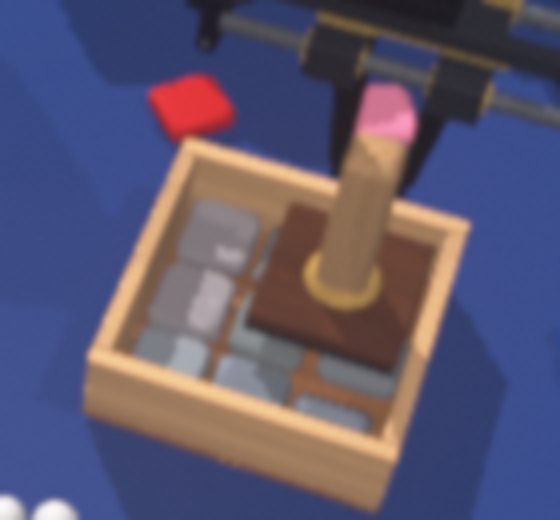

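```bash

python3 -m inch '[[0.0008,0,0,0,0,0,-1],[0.0008,0,0,0,0,0,-1]]' >/dev/null; python3 ok.py 3 && python3 -m inch '[[0.0008,0,0,0,0,0,-1],[0.0008,0,0,0,0,0,-1]]' >/dev/null && python3 ok.py 3 && python3 -m inch '[[0.0008,0.000,0,0,0,0,-1],[0.0008,0,0,0,0,0,-1]]' >/dev/null && python3 ok.py 3 && python3 -m inch '[[0.0008,0,0,0,0,0,-1],[0.0008,0,0,0,0,0,-1]]' >/dev/null && python3 ok.py 3 && python3 -m inch '[[0.0008,0.000,0,0,0,0,-1]]' >/dev/null && python3 ok.py 3
```

```text
foot tray [-20.1  25.5] h 30.67 shift mm [-14.2   1.8 -47.5] turn [-0.0035, -0.0017, -0.0014] F [ 0.7  0.2 -2.9] M [0.   0.02 0.02] w 25.7 t 16.9
foot tray [-20.1  25.5] h 28.94 shift mm [-16.    1.8 -47.5] turn [-0.0036, -0.0016, -0.0013] F [ 0.2 -0.4 -3. ] M [ 0.01 -0.02 -0.03] w 25.8 t 17.1
foot tray [-20.1  25.5] h 27.21 shift mm [-17.7   1.8 -47.5] turn [-0.0035, -0.0016, -0.0012] F [ 0.3 -0.4 -3. ] M [ 0.01  0.02 -0.01] w 25.5 t 17.3
foot tray [-20.   25.5] h 25.47 shift mm [-19.5   1.8 -47.5] turn [-0.0035, -0.0016, -0.0012] F [ 0.9 -0.6 -2.5] M [-0.02  0.04 -0.03] w 25.8 t 17.5
foot tray [-20.1  25.5] h 24.59 shift mm [-20.3   1.8 -47.6] turn [-0.0036, -0.0016, -0.0012] F [ 0.2  0.4 -2.9] M [ 0.03 -0.07 -0.03] w 25.7 t 17.6
```

Q is down. Lift and go over R at (+x,+y).

```bash

python3 -m inch '[[-0.003,0,-0.001,0,0,0,-1],[-0.012,0,0,0,0,0,-1],[-0.015,0,0,0,0,0,-1],[-0.006,0,0,0,0,0,-1],[0,0,0,0,0,0,-1]]' >/dev/null; python3 p.py 21 21 62
python3 -m inch '[[0,-0.02,-0.0015,0,0,0,-1],[0,-0.019,-0.0015,0,0,0,-1],[0,0,0,0,0,0,-1],[0,0,0,0,0,0,-1]]' >/dev/null; python3 p.py 21 21 52;python3 -c "
from h import *
crop('scene','s8.png',320,175,460,305,4)
crop('wrist','w8.png',0,0,640,480,1)"
```

```text
foot tray [-19.8  24.5] h 63.84 shift mm [  1.8 -40.9  -3.3] turn [-0.0036, -0.0014, -0.0008] F [ 0.2 -0.9 -2.5] M [0.02 0.01 0.02] w 25.8 t 18.1
foot tray [19.4 21.2] h 63.84 shift mm [11.8 -1.6 -0.1] turn [-0.0032, -0.0014, -0.0011] F [-0.9 -0.9 -2.9] M [0.01 0.02 0.02] w 25.8 t 18.5
```

View pics/s8.png

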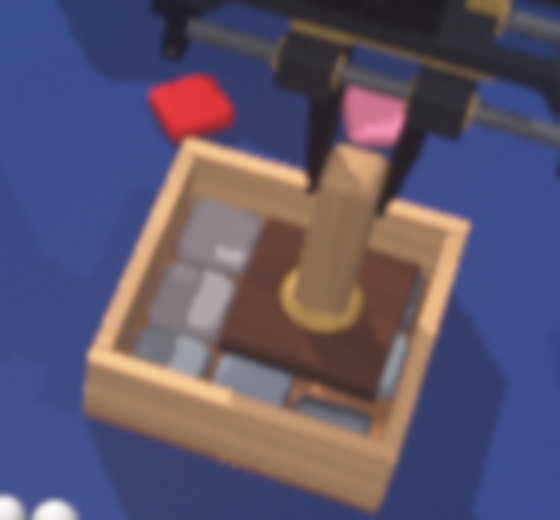

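View pics/w8.png

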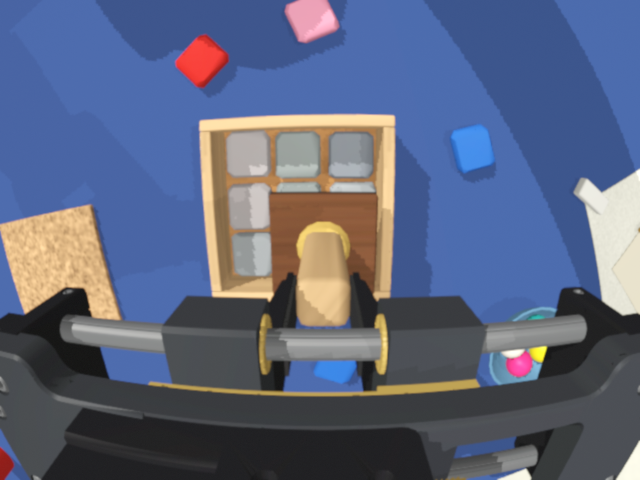

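```bash

python3 -m inch '[[0.004,-0.0015,0,0,0,0,-1],[0.004,0,0,0,0,0,-1],[0.003,0,0,0,0,0,-1],[0,0,0,0,0,0,-1]]' >/dev/null;python3 p.py 21 21 52
python3 -m inch '[[0.0008,0,0,0,0,0,-1],[0.0008,0,0,0,0,0,-1]]' >/dev/null; python3 ok.py 3 && python3 -m inch '[[0.0008,0,0,0,0,0,-1],[0.0008,0,0,0,0,0,-1]]' >/dev/null && python3 ok.py 3 && python3 -m inch '[[0.0008,0.000,0,0,0,0,-1]]' >/dev/null && python3 ok.py 3
```

```text
foot tray [19.2 21.4] h 51.76 shift mm [-0.2 -1.8 -0.4] turn [-0.0019, -0.0017, -0.0019] F [ 0.5  0.3 -3.7] M [-0.04 -0.01 -0.02] w 25.8 t 19.0
foot tray [19.1 21.5] h 50.04 shift mm [  5.2  41.  -43.6] turn [-0.0017, -0.0018, -0.002] F [ 0.1  1.  -3.4] M [0.02 0.01 0.01] w 25.5 t 19.2
foot tray [19.1 21.6] h 48.46 shift mm [  3.6  41.1 -43.6] turn [-0.0017, -0.0016, -0.0017] F [ 0.  -0.3 -3.1] M [0.07 0.   0.02] w 26.0 t 19.4
foot tray [19.2 21.6] h 47.64 shift mm [  2.8  41.1 -43.6] turn [-0.0017, -0.0016, -0.0016] F [ 0.4 -0.1 -3.6] M [ 0.   -0.05 -0.02] w 25.8 t 19.5
```

```bash

python3 -m inch '[[0,-0.003,0,0,0,0,-1],[0,0,0,0,0,0,-1]]' >/dev/null; python3 ok.py 3 && python3 -m inch '[[0.0007,0,0,0,0,0,-1]]' >/dev/null && python3 ok.py 3 && python3 -m inch '[[0.0007,0.000,0,0,0,0,-1]]' >/dev/null && python3 ok.py 3 && python3 -m inch '[[0.0007,0,0,0,0,0,-1]]' >/dev/null && python3 ok.py 3&& python3 -m inch '[[0.0007,0,0,0,0,0,-1]]' >/dev/null && python3 ok.py 3 && python3 -m inch '[[0.0007,0.000,0,0,0,0,-1]]' >/dev/null && python3 ok.py 3 && python3 -m inch '[[0.0007,0,0,0,0,0,-1]]' >/dev/null && python3 ok.py 3
```

```text
foot tray [22.5 21.6] h 47.61 shift mm [  2.7  44.4 -43.6] turn [-0.0016, -0.0016, -0.0015] F [ 0.3  0.2 -2.5] M [ 0.04 -0.01  0.02] w 25.9 t 19.7
foot tray [22.6 21.6] h 46.94 shift mm [  2.1  44.5 -43.6] turn [-0.0018, -0.0015, -0.0014] F [-0.5  0.4 -3.3] M [ 0.03  0.01 -0.01] w 25.5 t 19.8
foot tray [22.7 21.6] h 46.2 shift mm [  1.3  44.6 -43.6] turn [-0.0018, -0.0015, -0.0014] F [ 0.2  0.1 -3.1] M [-0.02  0.05 -0.  ] w 25.7 t 19.9
foot tray [22.7 21.6] h 45.51 shift mm [  0.6  44.6 -43.6] turn [-0.0018, -0.0015, -0.0012] F [-1.1 -0.5  0.4] M [ 0.    0.07 -0.03] w 25.6 t 20.0
```

```bash

python3 -m inch '[[0.0006,-0.0005,0,0,0,0,-1]]' >/dev/null; python3 ok.py 10 && python3 -m inch '[[0.0004,-0.0015,0,0,0,0,-1]]' >/dev/null && python3 ok.py 10 && python3 -m inch '[[0.0004,-0.0015,0,0,0,0,-1]]' >/dev/null && python3 ok.py 10 
```

```text
foot tray [23.2 21.6] h 45.24 shift mm [  0.3  45.1 -43.7] turn [-0.0017, -0.0014, -0.0012] F [-4.3 -0.8  5.5] M [-0.04  0.59 -0.  ] w 25.4 t 20.1
foot tray [24.2 21.6] h 45.35 shift mm [  0.5  46.1 -43.7] turn [-0.0016, -0.0014, -0.0018] F [-6.1  0.7  9.1] M [0.2  1.42 0.13] w 25.7 t 20.2
```

```bash

python3 -m inch '[[0.0001,-0.001,0,0,0,0,-1]]' >/dev/null; python3 ok.py 14
```

```text
foot tray [25.3 21.6] h 45.5 shift mm [  0.6  47.2 -43.7] turn [-0.0016, -0.0014, -0.0016] F [-0.8 -0.2 -1.4] M [-0.1   0.06 -0.02] w 26.0 t 20.3
```

```bash

python3 -m inch '[[0.0007,0,0,0,0,0,-1]]' >/dev/null; python3 ok.py 5 &&  python3 -m inch '[[0.0007,0,0,0,0,0,-1]]' >/dev/null && python3 ok.py 5 &&  python3 -m inch '[[0.0007,0,0,0,0,0,-1]]' >/dev/null && python3 ok.py 5 &&  python3 -m inch '[[0.0007,0,0,0,0,0,-1]]' >/dev/null && python3 ok.py 5
```

```text
foot tray [25.5 21.6] h 45.06 shift mm [  0.2  47.4 -43.7] turn [-0.0015, -0.0012, -0.0011] F [-1.7 -0.3  4.5] M [-0.07  0.37 -0.03] w 25.9 t 20.4
```

```bash

python3 -m inch '[[0.0004,-0.001,0,0,0,0,-1]]' >/dev/null; python3 ok.py 12 &&  python3 -m inch '[[0.0003,-0.001,0,0,0,0,-1]]' >/dev/null && python3 ok.py 12;  python3 -c "
from h import *
crop('scene','s9.png',320,175,460,305,4)"
```

```text
foot tray [26.3 21.6] h 45.05 shift mm [  0.2  48.3 -43.7] turn [-0.0015, -0.0013, -0.0012] F [-5.3 -0.6  8. ] M [0.04 1.14 0.  ] w 25.6 t 20.5
foot tray [26.8 21.5] h 45.13 shift mm [  0.3  48.7 -43.6] turn [-0.0015, -0.0014, -0.0022] F [-6.1  0.5  7.7] M [0.22 1.33 0.11] w 25.8 t 20.6
```

View pics/s9.png

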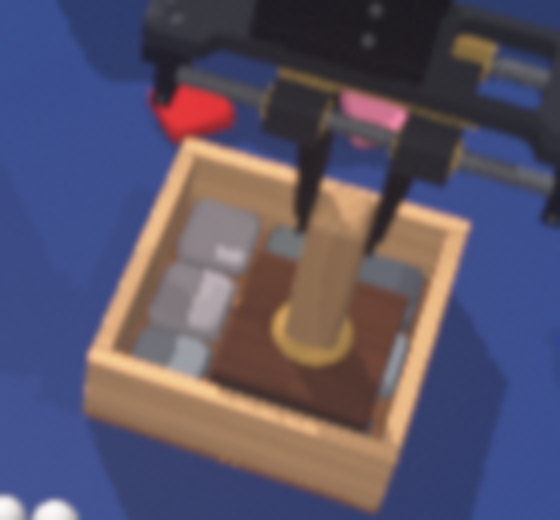

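```bash

python3 -m inch '[[-0.0015,0,0,0,0,0,-1],[-0.001,0.006,0,0,0,0.0,-1],[0,0,0,0,0,0,-1]]' >/dev/null; python3 p.py 20 21.5 45;  python3 -c "
from h import *
crop('scene','s10.png',320,175,460,305,4)
crop('wrist','w10.png',180,100,420,320,3)"
```

```text
foot tray [20.7 21.5] h 46.78 shift mm [1.8 0.7 0. ] turn [-0.0017, -0.0015, -0.002] F [-0.  -0.2 -3.4] M [ 0.03 -0.    0.02] w 25.7 t 20.95
```

View pics/s10.png

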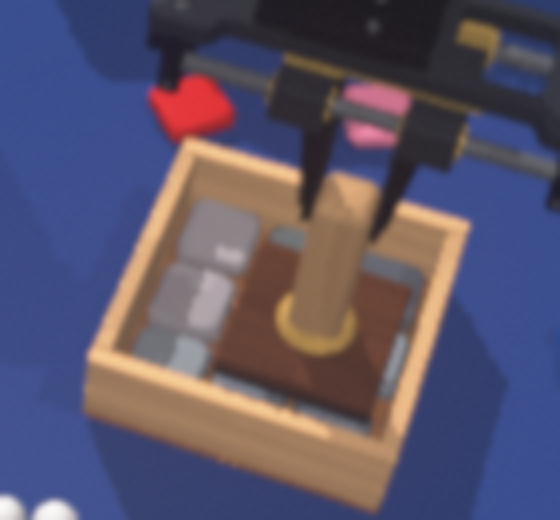

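View pics/w10.png

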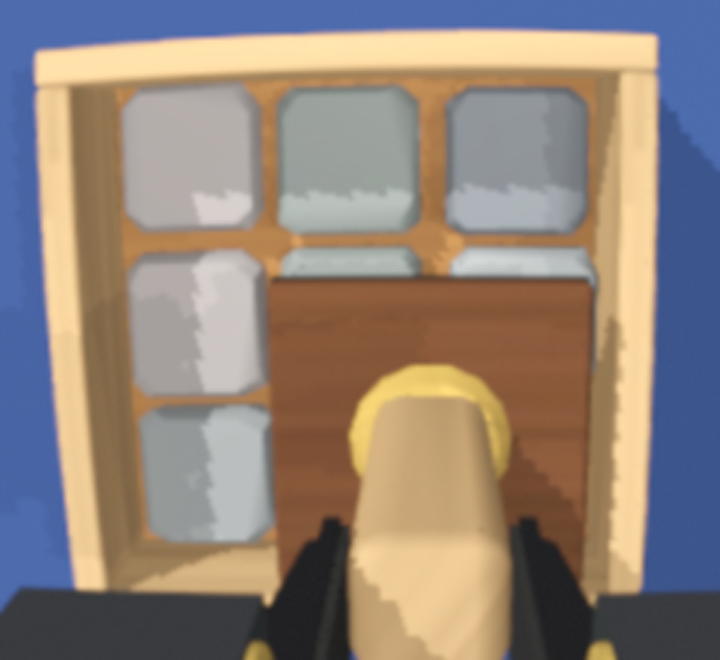

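```bash

python3 -m inch '[[0.0008,0,0,0,0,0.001,-1]]' >/dev/null; python3 ok.py 4 &&  python3 -m inch '[[0.0007,0,0,0,0,0,-1]]' >/dev/null && python3 ok.py 4 &&  python3 -m inch '[[0.0007,0,0,0,0,0,-1]]' >/dev/null && python3 ok.py 4 &&  python3 -m inch '[[0.0007,0,0,0,0,0,-1]]' >/dev/null && python3 ok.py 4
```

```text
foot tray [21.4 21.6] h 46.0 shift mm [  1.1  43.3 -43.7] turn [-0.0016, -0.0012, -0.0023] F [-0.4 -1.  -3.7] M [ 0.08 -0.05 -0.01] w 25.4 t 21.15
foot tray [21.4 21.6] h 45.19 shift mm [  0.3  43.4 -43.7] turn [-0.0017, -0.0012, -0.0023] F [-0.5  0.6 -0.3] M [-0.03  0.06 -0.03] w 25.8 t 21.25
foot tray [21.6 21.6] h 44.67 shift mm [ -0.2  43.5 -43.7] turn [-0.0016, -0.0012, -0.0021] F [-2.9 -1.   4.8] M [-0.07  0.34 -0.03] w 25.7 t 21.35
```

```bash

python3 -m inch '[[0.0006,-0.002,0,0,0,0,-1]]' >/dev/null; python3 ok.py 14 &&  python3 -m inch '[[0.0004,-0.002,0,0,0,0,-1]]' >/dev/null && python3 ok.py 14 
```

```text
foot tray [23.3 21.7] h 44.51 shift mm [ -0.3  45.2 -43.7] turn [-0.0016, -0.0011, -0.0024] F [ 1.  -0.5 -2.1] M [-0.08 -0.23 -0.04] w 25.4 t 21.45
foot tray [25.3 21.7] h 44.15 shift mm [ -0.7  47.3 -43.7] turn [-0.0016, -0.0011, -0.0024] F [-0.9  0.6 -2.1] M [ 0.07  0.19 -0.01] w 25.9 t 21.55
```

Released, it seems; now I'll descend gently.

```bash

python3 -m inch '[[0.0008,0.0005,0,0,0,0,-1]]' >/dev/null; python3 ok.py 4 && python3 -m inch '[[0.0008,0,0,0,0,0,-1]]' >/dev/null; python3 ok.py 4 && python3 -m inch '[[0.0008,0,0,0,0,0,-1],[0.0008,0,0,0,0,0,-1]]' >/dev/null && python3 ok.py 3 && python3 -m inch '[[0.0008,0.000,0,0,0,0,-1],[0.0008,0,0,0,0,0,-1]]' >/dev/null && python3 ok.py 3 && python3 -m inch '[[0.0008,0,0,0,0,0,-1],[0.0008,0,0,0,0,0,-1]]' >/dev/null && python3 ok.py 3 && python3 -m inch '[[0.0008,0.000,0,0,0,0,-1],[0.0008,0,0,0,0,0,-1]]' >/dev/null && python3 ok.py 3 && python3 -m inch '[[0.0008,0,0,0,0,0,-1],[0.0008,0,0,0,0,0,-1]]' >/dev/null && python3 ok.py 3 && python3 -m inch '[[0.0008,0,0,0,0,0,-1],[0.0008,0,0,0,0,0,-1]]' >/dev/null && python3 ok.py 3 && python3 -m inch '[[0.0008,0,0,0,0,0,-1],[0.0008,0,0,0,0,0,-1]]' >/dev/null && python3 ok.py 3
```

```text
foot tray [25.4 21.7] h 43.38 shift mm [ -1.5  47.3 -43.8] turn [-0.0017, -0.0008, -0.0017] F [ 1.3 -1.6 -0.5] M [-0.07 -0.18  0.01] w 25.9 t 21.65
foot tray [25.7 21.8] h 42.49 shift mm [ -2.4  47.6 -43.9] turn [-0.0018, -0.0006, -0.0011] F [-0.3 -0.1 -2.1] M [-0.1  -0.28  0.  ] w 25.9 t 21.75
foot tray [25.7 21.8] h 40.46 shift mm [ -4.5  47.7 -43.8] turn [-0.0018, -0.0007, -0.0011] F [ 0.6  0.2 -1.1] M [-0.05 -0.1  -0.  ] w 25.9 t 21.95
foot tray [25.4 21.7] h 38.38 shift mm [ -6.5  47.3 -43.8] turn [-0.0018, -0.001, -0.0019] F [ 1.   0.1 -3. ] M [ 0.   -0.03  0.02] w 25.7 t 22.15
foot tray [25.1 21.6] h 36.4 shift mm [ -8.4  47.1 -43.7] turn [-0.0018, -0.0013, -0.0025] F [-0.7 -0.3 -3. ] M [0.02 0.01 0.02] w 25.7 t 22.35
foot tray [25.  21.6] h 34.56 shift mm [-10.3  46.9 -43.7] turn [-0.0018, -0.0013, -0.0028] F [-0.4  0.5 -3.4] M [-0.01  0.05  0.01] w 26.0 t 22.55
foot tray [24.9 21.5] h 32.79 shift mm [-12.   46.9 -43.6] turn [-0.0017, -0.0014, -0.0029] F [ 0.5  0.5 -3.9] M [-0.02 -0.04  0.03] w 26.0 t 22.75
foot tray [24.9 21.6] h 31.05 shift mm [-13.8  46.9 -43.7] turn [-0.0017, -0.0014, -0.0029] F [ 0.2  0.4 -3. ] M [-0.05 -0.04  0.01] w 25.9 t 22.95
foot tray [25.  21.6] h 29.35 shift mm [-15.5  46.9 -43.7] turn [-0.0017, -0.0014, -0.0028] F [-0.5  0.1 -2.5] M [-0.03 -0.01  0.  ] w 25.8 t 23.15
```

```bash

python3 -m inch '[[0.0008,0,0,0,0,-0.0025,-1],[0.0008,0,0,0,0,0,-1]]' >/dev/null; python3 ok.py 4 && python3 -m inch '[[0.0008,0,0,0,0,0,-1],[0.0008,0,0,0,0,0,-1]]' >/dev/null; python3 ok.py 4 && python3 -m inch '[[0.0007,0,0,0,0,0,-1],[0.0007,0,0,0,0,0,-1]]' >/dev/null && python3 ok.py 2.5 && python3 -m inch '[[0.0005,0.000,0,0,0,0,-1]]' >/dev/null && python3 ok.py 2.5 && python3 -m inch '[[0.0005,0,0,0,0,0,-1]]' >/dev/null && python3 ok.py 2.5 && python3 -m inch '[[0.0005,0.000,0,0,0,0,-1]]' >/dev/null && python3 ok.py 2.5 && python3 -m inch '[[0.0005,0,0,0,0,0,-1]]' >/dev/null && python3 ok.py 2.5
```

```text
foot tray [25.1 21.5] h 27.58 shift mm [-17.4  47.  -43.6] turn [-0.0017, -0.0014, -0.0001] F [-1.3  0.4 -3.3] M [-0.02 -0.02  0.02] w 25.5 t 23.35
foot tray [25.1 21.5] h 25.83 shift mm [-19.1  47.  -43.6] turn [-0.0018, -0.0014, -0.0001] F [ 0.3 -0.3 -3.3] M [-0.02  0.02  0.05] w 25.7 t 23.55
foot tray [25.1 21.5] h 24.3 shift mm [-20.6  47.  -43.6] turn [-0.0017, -0.0014, -0.0001] F [ 0.6  0.4 -3.1] M [ 0.02 -0.01 -0.01] w 25.6 t 23.75
foot tray [25.1 21.5] h 23.7 shift mm [-21.2  47.  -43.6] turn [-0.0017, -0.0014, -0.0002] F [-0.4  0.4 -2.5] M [-0.01  0.01  0.06] w 26.0 t 23.85
foot tray [25.1 21.5] h 23.19 shift mm [-21.7  47.  -43.6] turn [-0.0018, -0.0014, -0.0002] F [ 0.1 -0.2 -2.7] M [0.01 0.03 0.02] w 25.4 t 23.95
foot tray [25.1 21.5] h 22.65 shift mm [-22.3  47.1 -43.7] turn [-0.0017, -0.0014, -0.0001] F [ 0.  -0.8 -2.4] M [-0.07 -0.06 -0.04] w 25.6 t 24.05
foot tray [25.1 21.5] h 22.1 shift mm [-22.8  47.  -43.6] turn [-0.0017, -0.0014, -0.0002] F [-0.6 -0.7 -3.1] M [-0.01  0.03  0.05] w 25.9 t 24.15
```

Nothing stands above 22 mm here. I'll rise, move to the middle and look.

```bash

python3 -m inch '[[-0.004,0.001,0,0,0,0,-1],[-0.006,0.012,-0.01,0,0,0,-1],[0,0.012,-0.011,0,0,0,-1],[0,0,0,0,0,0,-1],[0,0,0,0,0,0,-1]]' >/dev/null; python3 p.py 0 0 28;  python3 -c "
from h import *
crop('scene','s11.png',320,175,460,305,4)
crop('wrist','w11.png',180,100,480,320,2.6)"
```

```text
foot tray [-0.   0.5] h 33.5 shift mm [ 5.5 -0.  -0.5] turn [-0.0017, -0.0008, 0.001] F [-0.3  0.1 -2.5] M [ 0.02  0.01 -0.02] w 25.9 t 24.65
```

View pics/s11.png

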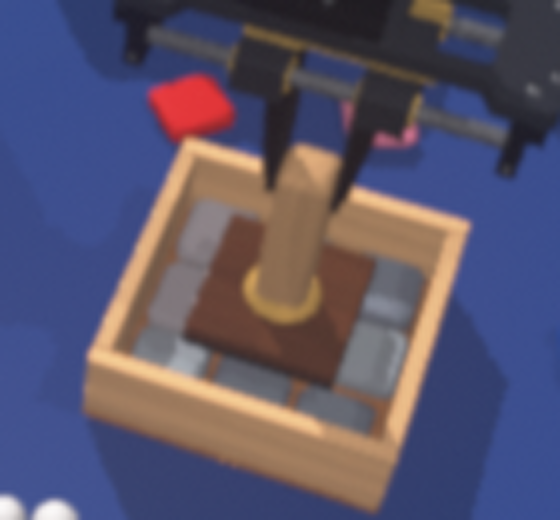

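View pics/w11.png

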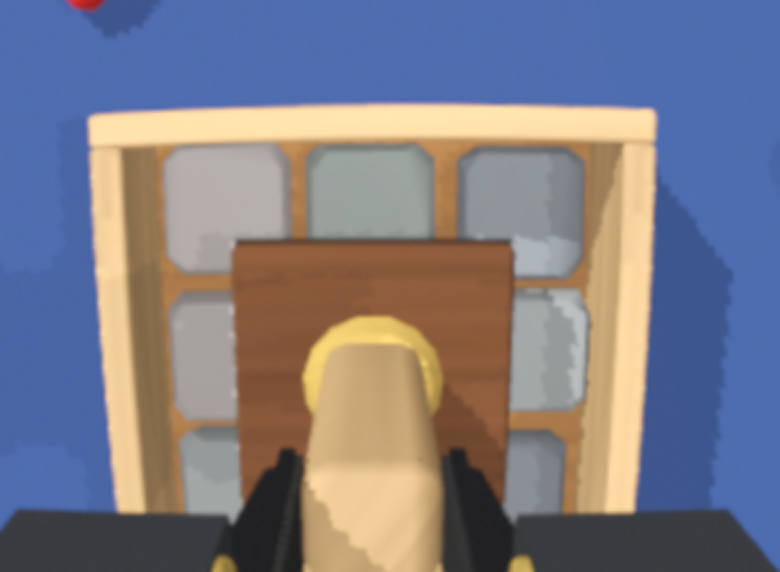

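All nine look flat, with floor visible between them. I'll come down slowly for the final push.

```bash

python3 -m inch '[[0.003,0,0,0,0,0.001,-1],[0.002,0,0,0,0,0,-1],[0.0008,0,0,0,0,0,-1],[0.0008,0,0,0,0,0,-1],[0.0008,0,0,0,0,0,-1]]' >/dev/null; python3 ok.py 3 && python3 -m inch '[[0.0008,0,0,0,0,0,-1],[0.0008,0,0,0,0,0,-1]]' >/dev/null; python3 ok.py 4
```

```text
foot tray [0.8 1.4] h 24.62 shift mm [-20.3  22.7 -23.5] turn [-0.0011, -0.001, -0.0006] F [-0.7 -0.3 -3.4] M [ 0.03 -0.02 -0.01] w 25.8 t 25.25
foot tray [0.8 1.5] h 22.83 shift mm [-22.1  22.8 -23.5] turn [-0.0012, -0.001, -0.0007] F [-0.5  0.1 -4. ] M [ 0.03 -0.    0.02] w 25.6 t 25.45
```

```bash

python3 -m inch '[[0.0005,0,0,0,0,0,-1]]' >/dev/null; python3 ok.py 2.5 && python3 -m inch '[[0.0003,0,0,0,0,0,-1]]' >/dev/null && python3 ok.py 2.5 && python3 -m inch '[[0.0003,0,0,0,0,0,-1]]' >/dev/null && python3 ok.py 2.5 && python3 -m inch '[[0.0003,0,0,0,0,0,-1]]' >/dev/null && python3 ok.py 2.5 && python3 -m inch '[[0.0003,0,0,0,0,0,-1]]' >/dev/null && python3 ok.py 2.5 && python3 -m inch '[[0.0003,0,0,0,0,0,-1]]' >/dev/null && python3 ok.py 2.5 && python3 -m inch '[[0.0003,0,0,0,0,0,-1]]' >/dev/null && python3 ok.py 2.5 && python3 -m inch '[[0.0003,0,0,0,0,0,-1]]' >/dev/null && python3 ok.py 2.5
```

```text
foot tray [0.8 1.5] h 22.26 shift mm [-22.7  22.8 -23.5] turn [-0.0012, -0.001, -0.0007] F [-0.5  0.4 -3. ] M [0.01 0.01 0.01] w 25.5 t 25.55
foot tray [0.8 1.4] h 21.95 shift mm [-23.   22.8 -23.5] turn [-0.0012, -0.001, -0.0007] F [-0.4 -0.9 -3.6] M [-0.04  0.05 -0.01] w 25.7 t 25.65
foot tray [0.8 1.5] h 21.65 shift mm [-23.3  22.8 -23.5] turn [-0.0012, -0.001, -0.0006] F [ 0.8 -0.8 -1.9] M [0.05 0.04 0.02] w 25.5 t 25.75
foot tray [0.9 1.5] h 21.45 shift mm [-23.5  22.8 -23.6] turn [-0.0012, -0.0009, -0.0004] F [-0.9  0.4 -0.5] M [ 0.07  0.06 -0.03] w 25.6 t 25.85
foot tray [1.  1.6] h 21.42 shift mm [-23.6  23.  -23.7] turn [-0.0012, -0.0007, -0.0001] F [-0.5  0.7  1.7] M [-0.07  0.31 -0.06] w 25.7 t 25.95
```

```bash

python3 -m inch '[[0.0003,0,0,0,0,0,-1]]' >/dev/null; python3 ok.py 9 && python3 -m inch '[[0.0003,0,0,0,0,0,-1]]' >/dev/null && python3 ok.py 9 && python3 -m inch '[[0.0003,0,0,0,0,0,-1]]' >/dev/null && python3 ok.py 9 && python3 -m inch '[[0.0003,0,0,0,0,0,-1]]' >/dev/null && python3 ok.py 9
```

```text
foot tray [1.1 1.7] h 21.43 shift mm [-23.6  23.1 -23.7] turn [-0.0012, -0.0006, 0.0003] F [-1.6  0.8  2.1] M [-0.11  0.36 -0.04] w 25.3 t 26.05
foot tray [1.1 1.7] h 21.41 shift mm [-23.6  23.1 -23.7] turn [-0.0012, -0.0005, 0.0005] F [-0.7  0.7  3.2] M [-0.11  0.41 -0.09] w 25.9 t 26.15
foot tray [1.1 1.7] h 21.38 shift mm [-23.6  23.1 -23.8] turn [-0.0011, -0.0004, 0.0007] F [-2.   0.4  5.5] M [-0.18  0.47 -0.03] w 26.3 t 26.25
foot tray [1.2 1.8] h 21.38 shift mm [-23.6  23.2 -23.8] turn [-0.0012, -0.0003, 0.001] F [-0.8  0.5  6. ] M [-0.15  0.53 -0.07] w 25.7 t 26.35
```

```bash

python3 -m inch '[[0.0003,0,0,0,0,0,-1]]' >/dev/null; python3 ok.py 13 && python3 -m inch '[[0.0003,0,0,0,0,0,-1]]' >/dev/null && python3 ok.py 13 && python3 -m inch '[[0.0003,0,0,0,0,0,-1]]' >/dev/null && python3 ok.py 11.5 && python3 -m inch '[[0.0002,0,0,0,0,0,-1]]' >/dev/null && python3 ok.py 11.5 && python3 -m inch '[[0.0002,0,0,0,0,0,-1]]' >/dev/null && python3 ok.py 11.5
```

```text
foot tray [1.3 1.8] h 21.38 shift mm [-23.6  23.2 -23.8] turn [-0.0011, -0.0002, 0.0013] F [-2.8  1.1  6. ] M [-0.3   0.52 -0.03] w 25.4 t 26.45
foot tray [1.3 1.8] h 21.37 shift mm [-23.7  23.2 -23.9] turn [-0.0011, -0.0002, 0.0014] F [-1.9 -0.2  5.7] M [-0.22  0.62 -0.03] w 25.7 t 26.55
foot tray [1.3 1.8] h 21.35 shift mm [-23.7  23.2 -23.9] turn [-0.0011, -0.0002, 0.0016] F [-2.2  0.4  6. ] M [-0.22  0.62 -0.07] w 25.6 t 26.65
foot tray [1.2 1.8] h 21.38 shift mm [-23.7  23.2 -23.8] turn [-0.001, -0.0002, 0.0016] F [-1.7  0.5  4.9] M [-0.21  0.54 -0.03] w 26.0 t 26.75
foot tray [1.2 1.8] h 21.36 shift mm [-23.7  23.1 -23.8] turn [-0.001, -0.0002, 0.0017] F [-2.4  0.1  4.6] M [-0.19  0.52 -0.1 ] w 26.0 t 26.85
```

```bash

python3 -m inch '[[0.0004,0,0,0,0,0,-1]]' >/dev/null; python3 ok.py 13 && python3 -m inch '[[0.0004,0,0,0,0,0,-1]]' >/dev/null && python3 ok.py 13 && python3 -m inch '[[0.0004,0,0,0,0,0,-1]]' >/dev/null && python3 ok.py 13 && python3 -m inch '[[0.0004,0,0,0,0,0,-1]]' >/dev/null && python3 ok.py 13 && python3 -m inch '[[0.0004,0,0,0,0,0,-1]]' >/dev/null && python3 ok.py 13
```

```text
foot tray [1.3 1.9] h 21.35 shift mm [-23.7  23.3 -23.9] turn [-0.001, -0.0, 0.0021] F [-1.7  0.5  9.8] M [-0.23  0.67 -0.12] w 25.5 t 26.95
foot tray [1.4 1.9] h 21.33 shift mm [-23.7  23.3 -23.9] turn [-0.001, 0.0001, 0.0024] F [-3.6  0.6  8.5] M [-0.32  0.79 -0.12] w 25.6 t 27.05
foot tray [1.4 1.9] h 21.35 shift mm [-23.7  23.3 -24. ] turn [-0.001, 0.0002, 0.0027] F [-2.8  1.1  8.7] M [-0.31  0.79 -0.15] w 25.9 t 27.15
foot tray [1.4 1.9] h 21.33 shift mm [-23.7  23.3 -23.9] turn [-0.0009, 0.0002, 0.0028] F [-2.1  0.5  8.3] M [-0.33  0.79 -0.09] w 25.4 t 27.25
foot tray [1.4 2. ] h 21.36 shift mm [-23.7  23.3 -24. ] turn [-0.0009, 0.0002, 0.003] F [-3.3  0.1  8.4] M [-0.28  0.74 -0.11] w 25.7 t 27.35
```

A steady push of about 11.5 N, held for 0.5 s. I'll lift straight up and carry the tamper back towards the mat.

```bash

python3 -m inch '[[-0.002,0,0,0,0,0,-1],[-0.01,0,0,0,0,0.0,-1],[-0.03,0,0,0,0,0,-1],[-0.03,0,0,0,0,0,-1],[-0.02,0,0,0,0,0,-1]]' >/dev/null; python3 -m inch '[[0,0,-0.04,0,0,0.0,-1],[0,0,-0.045,0,0,0.0,-1],[0,0,-0.045,0,0,0,-1],[0,0,0,0,0,0,-1],[0,0,0,0,0,0,-1]]' >/dev/null;  python3 -c "
from h import *
go([.5413,-.159,.17],81.5)
crop('scene','s12.png',320,175,460,305,4)
crop('wrist','w12.png',300,30,580,230,2.8)"
```

```text
shift [  16.4  -82.7 -154. ] jaw 75.04 tcp [0.5011 0.0112 0.186 ] xaxis [ 0.0047 -0.0012 -1.    ] F [-0.6   1.09 -3.59] w 0.0254 t 28.35
turn x -0.113
```

View pics/s12.png

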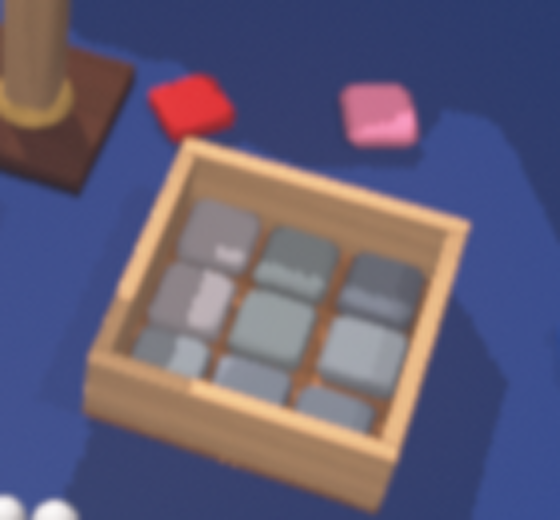

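View pics/w12.png

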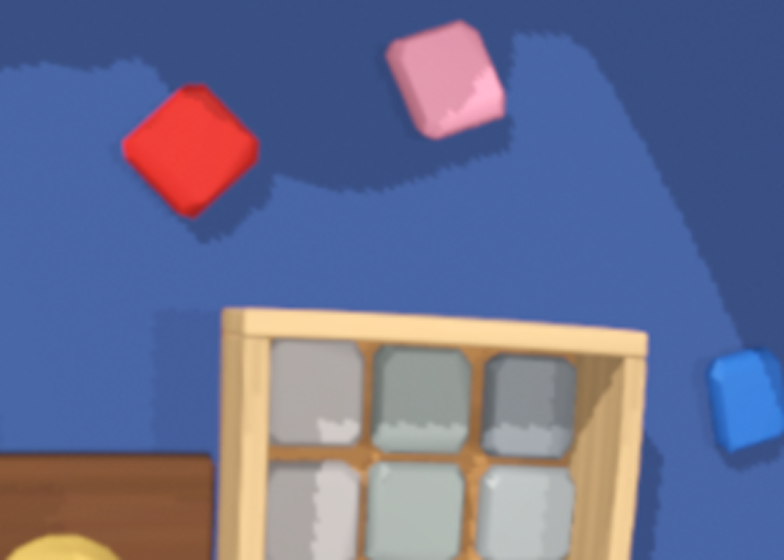

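The scene crop shows nine chips flat in a 3×3 bed. Next I'll move over the mat.

```bash

python3 -m inch '[[0,-0.025,-0.045,-0.04,0,0.004,-1],[0,-0.025,-0.043,-0.04,0,0.0,-1],[0,-0.025,-0.043,-0.03,0,0,-1],[0,-0.003,-0.015,0,0,0,-1],[0,0,0,0,0,0,-1]]' >/dev/null;python3 -m inch '[[0,0,0,0,0,0,-1]]' >/dev/null;  python3 -c "
from h import *
go([.541,-.159,.0726],81.5)"
```

```text
shift [112.4   7.7 -16.7] jaw 82.36 tcp [ 0.5509 -0.1436  0.185 ] xaxis [-2.0e-04  1.3e-03 -1.0e+00] F [ 0.79  0.43 -1.92] w 0.0257 t 29.05
turn x 0.015
```

```bash

python3 -m inch '[[0,0.007,-0.016,0.012,0,0,-1],[0,0,0,0,0,0,-1],[0.03,0,0,0,0,0,-1],[0.03,0,0,0,0,0,-1],[0.02,0,0,0,0,0,-1]]' >/dev/null;python3 -m inch '[[0.01,0,0,0,0,0,-1],[0,0,0,0,0,0,-1],[0,0,0,0,0,0,-1]]' >/dev/null;  python3 -c "
from h import *
go([.541,-.159,.0726],81.5); tr(0,0,6)"
```

```text
shift [22.5 -0.7 -6.5] jaw 82.0 tcp [ 0.5411 -0.1525  0.0951] xaxis [ 3.1e-03  8.0e-04 -1.0e+00] F [ 0.46  0.05 -2.43] w 0.0257 t 29.85
turn x 0.009
foot tray [  82.5 -279.6] h 28.52 shift mm [ 22.7  47.9 287.6] turn [0.1222, 0.0013, 0.003] F [ 0.5  0.  -2.4] M [ 0.03 -0.05 -0.01] w 25.7 t 29.85
```

```bash

python3 -m inch '[[0.004,0,-0.006,0,0,0.003,-1],[0.005,0,0,0,0,0,-1],[0.005,0,0,0,0,0,-1],[0.003,0,0,0,0,0,-1],[0,0,0,0,0,0,-1]]' >/dev/null; python3 ok.py 3 && python3 -m inch '[[0.001,0,0,0,0,0,-1]]' >/dev/null && python3 ok.py 3 && python3 -m inch '[[0.001,0,0,0,0,0,-1]]' >/dev/null && python3 ok.py 3 && python3 -m inch '[[0.001,0,0,0,0,0,-1]]' >/dev/null && python3 ok.py 3 && python3 -m inch '[[0.0008,0,0,0,0,0,-1]]' >/dev/null && python3 ok.py 3 && python3 -m inch '[[0.0008,0,0,0,0,0,-1]]' >/dev/null && python3 ok.py 3 && python3 -m inch '[[0.0008,0,0,0,0,0,-1]]' >/dev/null && python3 ok.py 3
```

```text
foot tray [  84.8 -286.3] h 12.87 shift mm [-32.4  73.6 275.4] turn [0.1222, 0.0001, 0.0042] F [ 0.3  0.2 -3.3] M [ 0.02  0.01 -0.04] w 25.7 t 30.35
foot tray [  84.8 -286.3] h 11.87 shift mm [-33.4  73.7 275.4] turn [0.1222, 0.0, 0.0042] F [ 1.3  0.9 -2.7] M [ 0.02 -0.01 -0.  ] w 25.7 t 30.45
foot tray [  84.9 -286.3] h 10.86 shift mm [-34.5  73.7 275.4] turn [0.1221, 0.0, 0.0044] F [ 0.1  0.1 -3.1] M [0.   0.05 0.  ] w 25.4 t 30.55
foot tray [  84.9 -286.3] h 9.84 shift mm [-35.5  73.7 275.4] turn [0.1222, -0.0, 0.0045] F [ 0.2  0.6 -2.7] M [-0.03 -0.03  0.02] w 25.7 t 30.65
foot tray [  84.9 -286.3] h 9.02 shift mm [-36.3  73.7 275.3] turn [0.1223, -0.0, 0.0045] F [-0.1 -0.1 -3.3] M [-0.01  0.02 -0.03] w 25.8 t 30.75
foot tray [  85.  -286.2] h 8.18 shift mm [-37.2  73.8 275.3] turn [0.1222, -0.0, 0.0046] F [-0.2  0.4 -3.1] M [ 0.04  0.07 -0.04] w 25.5 t 30.85
foot tray [  85.  -286.2] h 7.34 shift mm [-38.   73.8 275.3] turn [0.1223, -0.0, 0.0047] F [-0.2  1.2 -2.3] M [ 0.03  0.05 -0.05] w 25.6 t 30.95
```

```bash

python3 -m inch '[[0.0007,0,0,0,0,0.004,-1]]' >/dev/null; python3 ok.py 3 && python3 -m inch '[[0.0007,0,0,0,0,0,-1]]' >/dev/null && python3 ok.py 3 && python3 -m inch '[[0.0007,0,0,0,0,0,-1]]' >/dev/null && python3 ok.py 3 && python3 -m inch '[[0.0007,0,0,0,0,0,-1]]' >/dev/null && python3 ok.py 3
```

```text
foot tray [  84.6 -286.2] h 6.81 shift mm [-38.2  73.5 275.2] turn [0.1223, 0.0001, 0.0004] F [-3.1  3.6  9.9] M [ 0.42  0.55 -0.01] w 26.1 t 31.05
```

```bash

python3 -m inch '[[-0.0005,0,0,0,0,0,-1]]'; python3 -m inch '[[0,0,0,0,0,0,0],[0,0,0,0,0,0,0.5],[0,0,0,0,0,0,1],[0,0,0,0,0,0,1],[0,0,0,0,0,0,1]]'; python3 -m inch '[[0,0,0,0,0,0,1],[0,0,0,0,0,0,1],[0,0,0,0,0,0,1],[0,0,0,0,0,0,1]]'
```

```text
time: 31.15
ee_pos: [0.5417, -0.1594, 0.074]
eef_rot: [0.534, -0.464, 0.534, 0.464]
ft_force: [-0.7, -0.3, -2.9]
gripper_width: 0.026
time: 31.65
ee_pos: [0.5425, -0.1597, 0.0747]
eef_rot: [0.534, -0.465, 0.533, 0.463]
ft_force: [-1.6, -0.0, 0.4]
gripper_width: 0.0601
time: 32.05
ee_pos: [0.5425, -0.1597, 0.0747]
eef_rot: [0.534, -0.465, 0.533, 0.463]
ft_force: [-0.3, -0.3, -0.5]
gripper_width: 0.0917
```

Open with both sides clear. I'll rise straight up, move off and look.

```bash

python3 -m inch '[[-0.01,0,0,0,0,0,1],[-0.03,0,0,0,0,0,1],[-0.04,0,0,0,0,0,1],[-0.04,0,0,0,0,0,1],[-0.02,0,0,0,0,0,1]]' >/dev/null; python3 -m inch '[[0,0.04,-0.02,0,0,0,1],[0,0.04,-0.03,0,0,0,1],[0,0,-0.04,0,0,0,1],[0,0,-0.04,0,0,0,1],[0,0,0,0,0,0,1]]' ;python3 -m inch '[[0,0,-0.045,0,0,0,1],[0,0,-0.045,0,0,0,1],[0,0,-0.045,0,0,0,1],[0,0,-0.045,0,0,0,1],[0,0,0,0,0,0,1]]' ; python3 -c "
from h import *
crop('scene','s13.png',0,0,640,480,1)
crop('top','t13.png',0,0,640,480,1)"
```

```text
time: 33.05
ee_pos: [0.4415, -0.2796, 0.2281]
eef_rot: [0.534, -0.468, 0.532, 0.462]
ft_force: [-0.2, 0.1, 0.4]
gripper_width: 0.0953
time: 33.55
ee_pos: [0.4163, -0.4622, 0.2325]
eef_rot: [0.533, -0.469, 0.531, 0.462]
ft_force: [0.4, 0.9, -0.4]
gripper_width: 0.0952
```

View pics/s13.png

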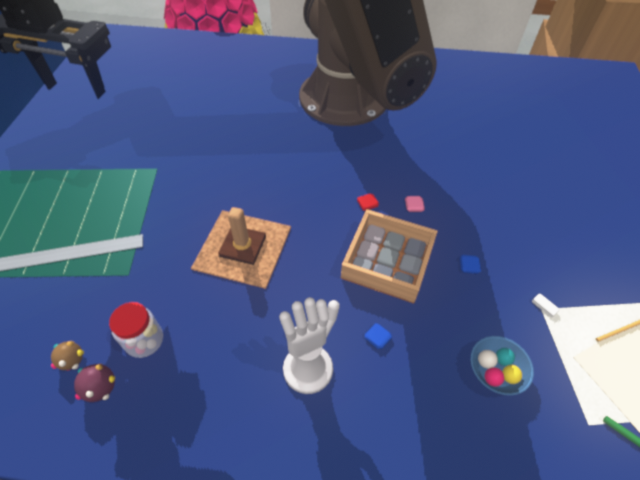

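View pics/t13.png

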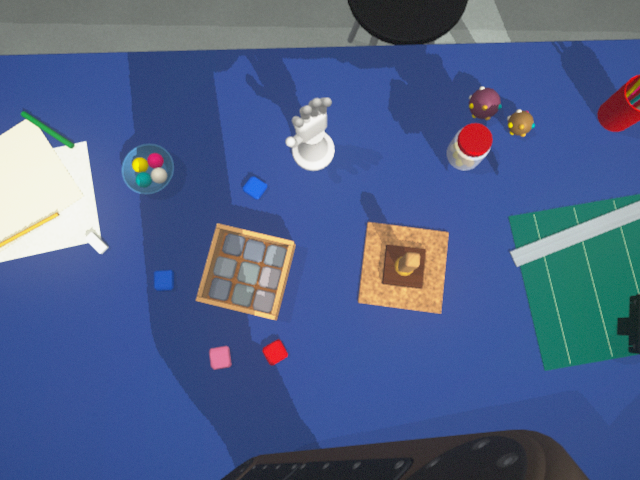

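```bash
python3 -c "
from h import *
crop('scene','s14.png',330,200,450,305,5)
c=crop('top','t14.png',190,215,305,330,5)"
```

```text
(no output)
```

View pics/s14.png

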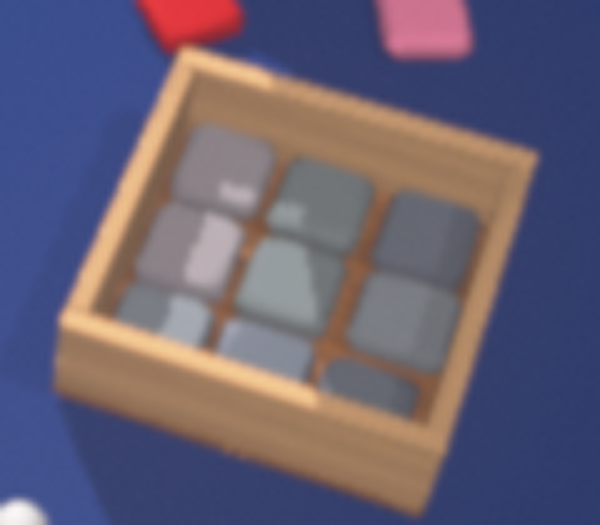

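View pics/t14.png

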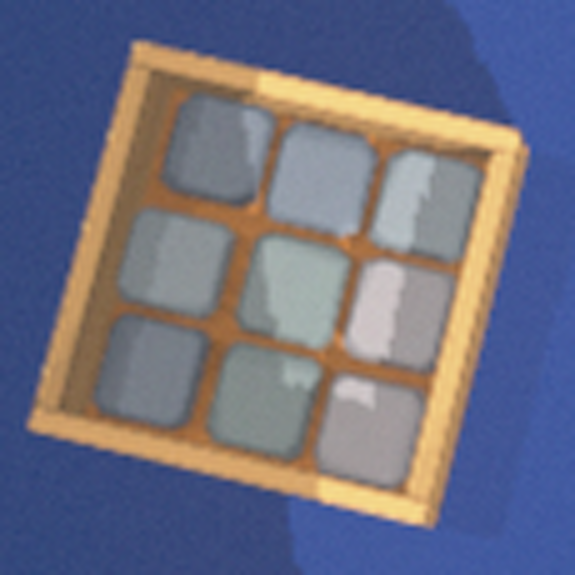

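Both crops show all nine chips flat with floor visible around each. The tamper stands upright, centred on the mat at (404,266). The display hand, jar and dish are at the same pixels as at the start.

```bash
python3 -c "
from rig import job_done,sense
print(sense()['time']); print(job_done())"
```

```text
33.75
the job is handed in; nothing more can be done
None
```

I tamped down the three leaning chips, gave the bed its finishing push, put the tamper back on its mat and handed the job in at 33.75 s.

- **Chips:** Each leaning chip came down after a light press and a short slide towards its side. The +x one jammed and needed a second try. The highest push I read at the end of any move was about 14 N, against the 30 N limit.
- **Final push:** With the plate over the middle of the bed, I held about 11.5 N for 0.5 s, a little over the 10 N asked. The force sensor is noisy by about 0.5 to 1 N.
- **Last checks:** The scene and top pictures show all nine chips flat, with the tray floor visible around each. The tamper stands upright near the mat's centre, released, with the arm well clear. The display hand, bead jar and bead dish look unmoved. I judged flatness by eye from the pictures. The plate also met nothing above about 21.5 mm over the middle of the bed.
- **Off-target readings:** The plate met the bed with about 14 N and the mat with about 13 N at the ends of two descents, harder than I intended. Nothing failed or disagreed in the last checks.

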